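# Clear the lab bench: specimens, reagent and used tests

### The job

Sort the things left on the lab bench: stand both blue-lidded specimen pots upright side by side on the floor of the blue tray, stand the amber bottle upright in the grey tray, and put both used pink test cassettes right down inside the yellow waste bin. Keep the pots and the bottle upright and set them down rather than dropping them, and leave the timer and the roll of tape where they are.

Things in the scene. Friction and masses are not known exactly. Their poses are not given: they have to be found in the camera images.
- pot_a: A specimen pot: upright cylinder 40 mm in diameter and 56 mm tall, cream-white body with a bright blue screw lid (the top 12 mm, as wide as the body), 40 to 85 g. Origin: centre of its underside; z up along its axis. Starts standing on the table. The two pots are alike and interchangeable.
- pot_b: A second specimen pot: upright cylinder 40 mm in diameter and 56 mm tall, cream-white body with a bright blue screw lid (the top 12 mm, as wide as the body), 40 to 85 g. Origin: centre of its underside; z up along its axis. Starts standing on the table. The two pots are alike and interchangeable.
- amber_bottle: Small reagent bottle: upright brown (amber) cylinder 40 mm in diameter up to 44 mm above its base, then a narrow white cap 26 mm in diameter up to 62 mm; 55 to 115 g. Origin: centre of its underside; z up along its axis. Starts standing on the table.
- cassette_a: A used rapid-test cassette: flat pink plastic slab 70 x 22 x 7 mm (x long, y wide, z thick) with a small white window, about 15 g, lying flat on the table. Origin: centre of its underside. The two cassettes are alike.
- cassette_b: A second used rapid-test cassette: flat pink plastic slab 70 x 22 x 7 mm (x long, y wide, z thick) with a small white window, about 15 g, lying flat on the table. Origin: centre of its underside. The two cassettes are alike.
- specimen_tray: Low open blue tray fixed to the bench, 100 mm (x) by 140 mm (y) outside, 18 mm high, walls and floor 4 mm thick, so it is 92 x 132 mm inside. Origin: centre of its underside; z up.
- reagent_tray: Low open grey square tray fixed to the bench, 100 x 100 mm outside, 18 mm high, walls and floor 4 mm thick, 92 x 92 mm inside. Origin: centre of its underside; z up.
- waste_bin: Open yellow waste bin with a red rim, fixed to the bench, 130 mm (x) by 115 mm (y) outside, 50 mm high, walls and floor 4 mm thick, 122 x 107 mm inside. Origin: centre of its underside; z up.
- timer: Black square bench timer with a grey screen, 55 x 55 x 16 mm, loose on the table among the things; not to be moved. Origin: centre of its underside.
- tape_roll: Green roll of tape lying flat, a ring 52 mm across outside, 32 mm inside, 18 mm high, loose on the table among the things; not to be moved. Origin: centre of its underside.

How it is judged:
At the end, for the whole second after the job is handed in: Pots in the blue tray and bottle in the grey tray, within the walls, bases under 12 mm above the tray's underside, tilt under 0.15 rad; cassettes inside the bin, origins under 45 mm above its underside; timer and tape within 30 mm of their starts; all slower than 0.02 m/s (x of pot_a in the frame of specimen_tray between -0.032 and 0.032 m and y of pot_a in the frame of specimen_tray between -0.052 and 0.052 m and z of pot_a in the frame of specimen_tray between 0 and 0.012 m and linear speed of each of pot_a, pot_b, amber_bottle, cassette_a, cassette_b below 0.02 m/s and x of pot_b in the frame of specimen_tray between -0.032 and 0.032 m and y of pot_b in the frame of specimen_tray between -0.052 and 0.052 m and z of pot_b in the frame of specimen_tray between 0 and 0.012 m and x of amber_bottle in the frame of reagent_tray between -0.034 and 0.034 m and y of amber_bottle in the frame of reagent_tray between -0.034 and 0.034 m and z of amber_bottle in the frame of reagent_tray between 0 and 0.012 m and angle between each of pot_a, pot_b, amber_bottle's own z axis and vertical below 0.15 rad and x of cassette_a in the frame of waste_bin between -0.061 and 0.061 m and y of cassette_a in the frame of waste_bin between -0.0535 and 0.0535 m and z of cassette_a in the frame of waste_bin between 0 and 0.045 m and x of cassette_b in the frame of waste_bin between -0.061 and 0.061 m and y of cassette_b in the frame of waste_bin between -0.0535 and 0.0535 m and z of cassette_b in the frame of waste_bin between 0 and 0.045 m and distance of each of timer, tape_roll from where it was at the start of the episode below 0.03 m); the robot touches nothing.
It fails at once if a pot or the amber bottle is tipped over (more than about 45 degrees) (angle between any of pot_a, pot_b, amber_bottle's own z axis and vertical above 0.8 rad).
It fails at once if a pot or the amber bottle is dropped or thrown (moves faster than 0.7 m/s with no finger on it, a fall of about 25 mm) ((linear speed of pot_a above 0.7 m/s and contact force between pot_a and the fingers below 0.05 N) or (linear speed of pot_b above 0.7 m/s and contact force between pot_b and the fingers below 0.05 N) or (linear speed of amber_bottle above 0.7 m/s and contact force between amber_bottle and the fingers below 0.05 N)).
It fails at once if the timer or the tape roll is moved by more than 30 mm (distance of any of timer, tape_roll from where it was at the start of the episode above 0.03 m).
It also fails if it takes over 112 s, if anything falls off the work surface, if the arm or the gripper's body presses on something with over 40 N, if the wrist force passes 120 N, or if a joint passes its speed limit or range.

### The arm

A 7-joint arm with a two-finger parallel gripper is mounted at the origin on the work surface. World frame = base frame: x ahead of the robot, y to its left, z up, the work surface at z = 0. Lengths are in m, angles in rad, forces in N, time in s.
With the tool pointing down it reaches from about 0.4 to 0.9 m from the base axis. Payload 5.6 kg.
Tool frame: the origin (TCP) lies between the finger pads; the fingertips stand 19 mm ahead of it and the grasp point (between the pads) is the TCP (manip.nose_length is the distance from the TCP to the fingertips, in m); z points along the fingers, x is the direction in which the jaws open and shut, and the axes are right-handed (so a half turn about z gives the same grasp; the last joint's range is limited). The gripper opens to 92 mm and grips with 3 to 60 N. Pads are 20 mm wide; open, the fingers measure 128 mm over their backs; the gripper's body (75 mm by 189 mm) begins 69 mm behind the grasp point.
Start: joints at [-1.151, 0.468, -0.012, 1.603, 0.006, 1.071, -0.056], TCP at [0.29, 0.582, 0.196] pointing down, gripper open.
Joint ranges: [-2.53, 2.53], [-0.31, 2.02], [-1.57, 1.55], [0.28, 2.44], [-1.29, 4.43], [0.15, 1.84], [-2.92, 2.92]. Speed limits (rad/s): [2.57, 2.57, 3.14, 3.14, 3.14, 3.14, 3.14].

### API

Orientations are given as a rotation vector (axis times angle).
In Python, from rig import manip, grab_frame, ticket gives the robot as it stands.
- The arm moves only by the tool drive_tool, never from a script. Its argument "deltas" is a list of rows, each an object of numbers: "x", "y", "z": the shift along the tool's x, y, z in m; "rx", "ry", "rz": the turn, a rotation vector about the tool's x, y, z in rad. A call has 1 to 5 rows; each row is the pose to reach, as a shift and turn from the pose measured when the call began, along the tool's axes at that moment; what a row does not reach only later rows make up. A row lasts 1/10 s, in which the tool goes at most 50 mm and 8.59 degrees, less where a joint would pass 70% of its speed; a pose out of reach is approached as far as the arm can. A call with a gripper value outside its range is refused whole. "fingers" is the gripper command: -1 is fully open, 1 is shut, values between are in proportion, set as the call begins (left out, the last holds). The fingers move at their own pace and stop on an object; "squeeze" is the grip in N (left out, the last holds). Time passes only in rows, so rows that repeat a pose let the fingers close. It gives the time, the measured TCP pose, the force and the opening at its end, in the units of the state.
- manip.get_obs(): the state, without advancing time (a new reading comes with each control period).
- grab_frame(name): name is "side" or "top"; returns a dict with "frame" (384x512x3 uint8, blue, green, red), "fovy" (degrees; the focal length in pixels is half the picture's height over the tangent of half this angle, whatever the lens; pixels are square), "cx", "cy" (the principal point, pixels), "rvec" (rotation vector, rad) and "tvec" (3), from world to camera coordinates, as OpenCV has them. Camera axes: x right, y down, z forward; pixel columns grow to the right and rows downward; lengths in m; the calibration is good to about 2 mm. A picture is of the moment at which its call begins. There is no depth.
- ticket.close_job(): hands the job in, once; it reports no verdict.
The state is a dict: "clock": time; "joint_positions": joint angles; "qd": joint speeds; "joint_efforts": joint torques, N m; "eef_pos": TCP position; "tool_rot": TCP orientation; "force": force on the tool from outside, world axes, zero at the start; "moment": the same for the moment, N m; "finger_gap": finger opening in m.
Only numpy, scipy, OpenCV 4.12 (cv2) and the standard library are available. Lean on these libraries where they do the work, as an engineer would, in place of code of your own. Each camera call takes 0.05 s, during which the arm holds its last target. There are 200 camera calls.

## Working session

There is one attempt and no reset: what is moved stays moved. The work goes in short steps, Python scripts to look and compute and a tool call to move; the robot and the scene stay as the last step left them, time stands still between calls to the robot, and variables do not carry over. Pictures are saved under pics/ and viewed, about 12 in all and at most 16, crops included, and the job is handed in when it is done.

Besides the shell and the picture viewer there is one more tool, called by a JSON object that holds its "api" and its "payload". drive_tool: Moves the arm, as the interface text tells. Its arguments: {"type":"object","properties":{"deltas":{"type":"array"},"fingers":{"type":"number"},"squeeze":{"type":"number"}},"required":["deltas"]}

```bash
mkdir -p pics; ls
cat > h.py <<'E'
import numpy as np, cv2
from rig import manip, grab_frame, ticket
from scipy.spatial.transform import Rotation as R
def cam(name, fn=None):
    f=grab_frame(name)
    if fn: cv2.imwrite('pics/'+fn,f['frame'])
    return f
def ray(f,u,v,z):
    h=f['frame'].shape[0]; F=h/2/np.tan(np.radians(f['fovy'])/2)
    Rm=cv2.Rodrigues(np.array(f['rvec'],float))[0]; t=np.array(f['tvec'],float).ravel()
    d=Rm.T@np.array([(u-f['cx'])/F,(v-f['cy'])/F,1]); c=-Rm.T@t
    return c+d*(z-c[2])/d[2]
E
python3 - <<'E'
from h import *
for n in('top','side'):
    f=cam(n,n+'0.png'); print(n,{k:v for k,v in f.items() if k!='frame'}, ray(f,256,192,0))
print(manip.get_obs())
E
```

```text
pics
top {'fovy': 52.37361643197075, 'cx': 257.1199250498306, 'cy': 192.9243272793893, 'rvec': array([ 2.09973662, -2.1604824 ,  0.19310293]), 'tvec': array([0.01857048, 0.49471337, 0.92578286])} [0.50543172 0.00702542 0.        ]
side {'fovy': 55.44245485122825, 'cx': 256.1861601780732, 'cy': 193.3145757708444, 'rvec': array([ 2.35577154, -0.50208256,  0.20014628]), 'tvec': array([-0.45361723,  0.16413793,  0.7953571 ])} [5.07104508e-01 2.35314158e-02 1.11022302e-16]
{'clock': 0.1, 'joint_positions': array([-1.1509793 ,  0.46827722, -0.01157373,  1.60348689,  0.00600461,
        1.07141367, -0.05629022]), 'qd': array([-0.00018874, -0.00111174, -0.00031566, -0.00022729, -0.00033771,
       -0.00060527,  0.00015635]), 'joint_efforts': array([ 6.20768878e-04, -5.21649206e+01, -1.25715250e-02, -2.44373095e+01,
       -5.68351953e-02,  1.40596804e-02,  4.96196219e-05]), 'eef_pos': array([0.29004681, 0.58110198, 0.19556181]), 'tool_rot': array([ 2.67099087e+00,  1.65215119e+00, -1.95676720e-03]), 'force': array([0.70690323, 0.56770722, 0.20325924]), 'moment': array([0.01231019, 0.0131592 , 0.0587198 ]), 'finger_gap': 0.0920179658531923}
```

View pics/top0.png

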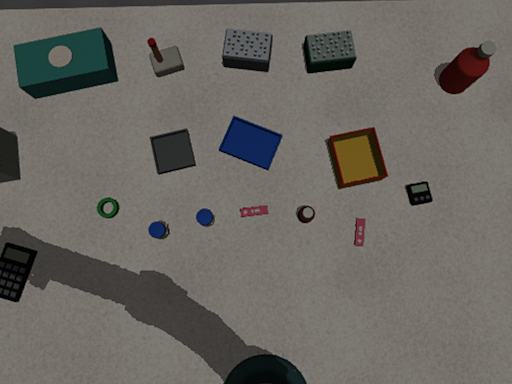

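View pics/side0.png

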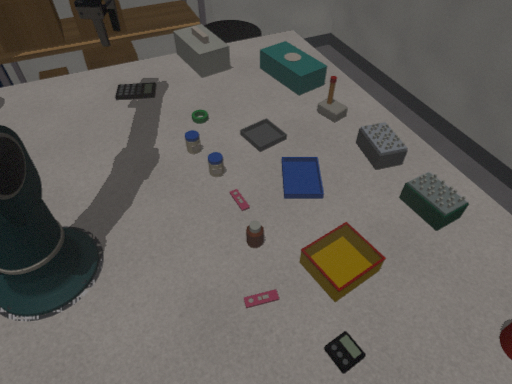

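The top view shows lids at about (158,230) and (205,217), the bottle at (306,214), and cassettes at (254,211) and (360,232). The grey tray is at (173,151), the blue tray at (251,143), the bin at (358,158), the timer at (419,193) and the tape at (108,208). The side view shows the same layout.

```bash
cat >> h.py <<'E'
def rect(f,mask,z,name,minA=40,roi=None):
    if roi: 
        m=np.zeros_like(mask); x0,y0,x1,y1=roi; m[y0:y1,x0:x1]=mask[y0:y1,x0:x1]; mask=m
    for c in cv2.findContours(mask,cv2.RETR_EXTERNAL,cv2.CHAIN_APPROX_NONE)[0]:
        if cv2.contourArea(c)<minA: continue
        P=np.array([ray(f,u,v,z)[:2] for u,v in c[:,0]])*1000
        (cx,cy),(w,h),a=cv2.minAreaRect(P.astype(np.float32))
        if w<h: w,h,a=h,w,a+90
        M=cv2.moments(c); px=(M['m10']/M['m00'],M['m01']/M['m00'])
        print(name,'px',np.round(px),'centre mm',round(cx,1),round(cy,1),'size',round(w),round(h),'long axis deg',round((a+90)%180-90,1))
def masks(f):
    b=cv2.cvtColor(f['frame'],cv2.COLOR_BGR2HSV); g=lambda lo,hi:cv2.inRange(b,lo,hi)
    return dict(blue=g((105,140,50),(128,255,255)),pink=g((160,80,90),(178,255,255)),red=g((0,150,60),(8,255,255))|g((178,150,60),(180,255,255)),yellow=g((18,150,60),(32,255,255)),
      green=g((45,120,40),(75,255,255)),brown=g((0,70,15),(14,255,110)))
E
python3 - <<'E'
from h import *
f=cam('top'); m=masks(f)
rect(f,m['blue'],.018,'tray',400); rect(f,m['blue'],.056,'lid',roi=(120,190,240,250))
rect(f,cv2.morphologyEx(m['pink'],cv2.MORPH_CLOSE,np.ones((5,5))),.007,'cass',roi=(220,190,400,260))
rect(f,m['red']|m['yellow'],.05,'bin',400,roi=(310,110,400,200))
rect(f,m['green'],.018,'tape',roi=(80,180,140,230))
g=cv2.cvtColor(f['frame'],cv2.COLOR_BGR2GRAY)
d=(g<75).astype(np.uint8)*255
rect(f,d,.018,'grey',300,roi=(140,115,210,185)); rect(f,d,.016,'timer',100,roi=(395,170,445,215))
rect(f,m['brown'],.044,'bottle',20,roi=(285,195,325,230))
hsv=cv2.cvtColor(f['frame'],cv2.COLOR_BGR2HSV)
rect(f,cv2.inRange(g[:, :],130,255),.062,'cap',10,roi=(297,205,316,223))
for p in [(300,214),(308,212),(255,211),(345,135),(173,151),(158,230),(280,230)]: print(p,hsv[p[1],p[0]])
E
```

```text
tray px [250. 142.] centre mm 635.9 18.2 size 139 99 long axis deg 66.0
lid px [156. 229.] centre mm 410.3 249.7 size 37 36 long axis deg 88.4
lid px [204. 216.] centre mm 438.5 135.0 size 37 36 long axis deg 44.0
cass px [360. 232.] centre mm 394.3 -253.3 size 69 20 long axis deg -8.6
cass px [254. 211.] centre mm 455.7 13.9 size 68 22 long axis deg -84.1
bin px [358. 156.] centre mm 581.5 -251.8 size 131 116 long axis deg 10.4
tape px [107. 207.] centre mm 473.4 386.2 size 49 48 long axis deg -63.9
grey px [172. 151.] centre mm 617.1 220.9 size 104 102 long axis deg 12.5
timer px [419. 193.] centre mm 488.0 -408.2 size 61 55 long axis deg -80.3
bottle px [306. 214.] centre mm 440.3 -114.3 size 41 36 long axis deg -47.2
(300, 214) [  7 230  41]
(308, 212) [ 33  20 113]
(255, 211) [ 38  25 114]
(345, 135) [ 15 221  45]
(173, 151) [75 11 46]
(158, 230) [110 212  89]
(280, 230) [ 18  25 121]
```

```bash
python3 -c "
import cv2
a=cv2.imread('pics/top0.png')[105:260,90:450]; cv2.imwrite('pics/crop.png',cv2.resize(a,None,fx=2.2,fy=2.2,interpolation=cv2.INTER_CUBIC))"
```

```text
(no output)
```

View pics/crop.png

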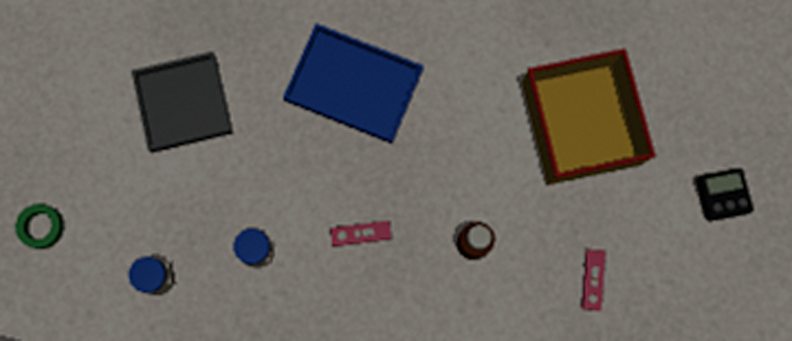

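The crop confirms this and the measured sizes match, with the trays aligned to their rims. I'll write a planner that prints chained tool-frame deltas.

```bash
cat >> h.py <<'E'
def Rot(yaw): 
    c,s=np.cos(np.radians(yaw)),np.sin(np.radians(yaw)); return np.array([[c,s,0],[s,-c,0],[0,0,-1.]])
def plan(*wps):
    """wps: (x,y,z in mm, jaw yaw deg); prints tool-frame shift (m) and turn (rad) for each in turn, from the measured pose"""
    o=manip.get_obs(); p=np.array(o['eef_pos']); M=R.from_rotvec(o['tool_rot']).as_matrix()
    print('t',round(o['clock'],1),'at',np.round(p*1000,1),'yaw',round(np.degrees(np.arctan2(M[1,0],M[0,0])),1),'gap',round(o['finger_gap'],4),'F',np.round(o['force'],1))
    for x,y,z,yaw in wps:
        q=np.array([x,y,z])/1000; N=Rot(yaw)
        print(' d',np.round(M.T@(q-p),4),'turn',np.round(R.from_matrix(M.T@N).as_rotvec(),3)); p,M=q,N
E
python3 - <<'E'
from h import *
f=cam('top'); g=f['frame'].max(2)
m=np.zeros_like(g); m[204:224,296:318]=255
rect(f,cv2.inRange(g,95,255)&m&cv2.inRange(cv2.cvtColor(f['frame'],cv2.COLOR_BGR2HSV),(0,0,0),(180,60,255))&cv2.erode(cv2.bitwise_not(cv2.inRange(g,0,0)),None),.062,'cap',20)
print(g[206:222,297:317])
plan((370,470,160,20),(410,250,130,-24))
E
```

```text
cap px [308. 212.] centre mm 441.6 -115.8 size 22 19 long axis deg 88.4
cap px [311. 213.] centre mm 438.1 -113.3 size 52 46 long axis deg 88.4
[[122 112  93  86  61  59  40  31  45  41  36  37  68  89 113 126 115 117
  120 123]
 [114  79  62  64  53  43  34  22  25  58  85  81  53  34  69 112 121 115
  116 120]
 [ 78  59  64  52  36  27  21  55  94 103 120 116 102  83  55  62 111 124
  119 121]
 [ 56  64  61  40  29  19  56 111 121 116 114 115 117 115  94  56  68 111
  126 121]
 [ 61  57  38  35  28  22  79 125 115 113 112 113 113 114 117  90  41  86
  130 122]
 [ 60  43  21  39  28  44  99 120 114 113 113 114 113 114 119 101  47  62
  116 127]
 [ 55  25  24  40  29  50 104 119 114 114 114 113 113 114 118 107  60  54
  110 130]
 [ 52   8  24  41  30  41  96 120 116 114 114 114 114 113 121 107  60  46
  101 128]
 [ 45   1  23  41  32  30  89 126 118 116 115 115 114 116 123 104  45  52
  104 126]
 [ 34   3  27  45  37  29  61 110 122 118 117 116 117 121 118  82  31  72
  123 121]
 [ 39   1  20  40  42  38  35  66 107 125 124 124 126 117  85  47  34  84
  126 119]
 [ 82   0  10  29  46  42  38  38  58  84  89  90  87  71  47  30  55 104
  124 118]
 [109  27   1  20  40  46  43  43  38  38  43  43  38  33  35  40  84 121
  122 121]
 [122  79   0   6  19  36  45  46  45  45  44  43  41  37  49  85 118 128
  124 120]
 [124 110  50  11   3  16  28  36  45  47  46  44  33  35  79 121 130 126
  125 121]
 [121 120 111  80  11   3   7  16  24  24  21  34  48  67 116 130 126 125
  122 122]]
t 0.2 at [290.1 581.3 195.8] yaw 63.5 gap 0.0918 F [-0.2  0.1 -0.3]
 d [-0.0638  0.1212  0.0359] turn [0.001 0.001 0.759]
 d [-0.0377  0.2204  0.03  ] turn [0.    0.    0.768]
```

{"api": "drive_tool", "payload": {"deltas": [{"x":-0.064,"y":0.121,"z":0.036,"rz":0.75},{"x":-0.064,"y":0.121,"z":0.036,"rz":0.75},{"x":-0.064,"y":0.121,"z":0.036,"rz":0.75},{"x":-0.064,"y":0.121,"z":0.036,"rz":0.75},{"x":-0.064,"y":0.121,"z":0.036,"rz":0.75}], "fingers": -1, "squeeze": 20}}

```text
$.deltas[0]: bad value
```

{"api": "drive_tool", "payload": {"deltas": [{"x":-0.038,"y":0.22,"z":0.03,"rz":0.75},{"x":-0.038,"y":0.22,"z":0.03,"rz":0.75},{"x":-0.038,"y":0.22,"z":0.03,"rz":0.75},{"x":-0.038,"y":0.22,"z":0.03,"rz":0.75},{"x":-0.038,"y":0.22,"z":0.03,"rz":0.75}]}}

```text
$.deltas[0]: bad value
```

Run:
```python
from h import *
plan((410.5,250,130,-24))
```

```text
t 0.2 at [290.1 581.3 195.8] yaw 63.5 gap 0.0918 F [-0.2  0.1 -0.3]
 d [-0.2426  0.2556  0.0661] turn [1.000e-03 1.000e-03 1.527e+00]
```

{"api": "drive_tool", "payload": {"deltas": [{"x":-0.013,"y":0.024,"z":0.007,"rx":0,"ry":0,"rz":0.15}], "fingers": -1, "squeeze": 20}}

```text
clock: 0.3
eef_pos: [0.3026, 0.5621, 0.1891]
tool_rot: [-2.783, -1.451, 0.001]
force: [0.6, 0.8, 0.2]
finger_gap: 0.0918
```

{"api": "drive_tool", "payload": {"deltas": [{"x":-0.051,"y":0.097,"z":0.029,"rx":0,"ry":0,"rz":0.6},{"x":-0.051,"y":0.097,"z":0.029,"rx":0,"ry":0,"rz":0.6},{"x":-0.051,"y":0.097,"z":0.029,"rx":0,"ry":0,"rz":0.6},{"x":-0.051,"y":0.097,"z":0.029,"rx":0,"ry":0,"rz":0.6}]}}

```text
clock: 0.7
eef_pos: [0.3546, 0.4616, 0.1592]
tool_rot: [-3.093, -0.547, 0.003]
force: [-0.1, 0.2, -0.7]
finger_gap: 0.0918
```

Run:
```python
from h import *
plan((410.5,250,130,-24))
```

```text
t 0.7 at [354.6 461.6 159.2] yaw 20.1 gap 0.0918 F [-0.1  0.2 -0.7]
 d [-0.0199  0.218   0.029 ] turn [-0.     0.002  0.769]
```

{"api": "drive_tool", "payload": {"deltas": [{"x":-0.02,"y":0.218,"z":0.029,"rx":0,"ry":0,"rz":0.769},{"x":-0.02,"y":0.218,"z":0.029,"rx":0,"ry":0,"rz":0.769},{"x":-0.02,"y":0.218,"z":0.029,"rx":0,"ry":0,"rz":0.769},{"x":-0.02,"y":0.218,"z":0.029,"rx":0,"ry":0,"rz":0.769},{"x":-0.02,"y":0.218,"z":0.029,"rx":0,"ry":0,"rz":0.769}]}}

```text
clock: 1.2
eef_pos: [0.4109, 0.2454, 0.1297]
tool_rot: [3.077, -0.624, -0.004]
force: [0.4, 0.4, -0.5]
finger_gap: 0.0922
```

Run:
```python
from h import *
plan((410.5,250,36,-24))
cam('side','s1.png')
```

```text
t 1.2 at [410.9 245.4 129.7] yaw -22.9 gap 0.0922 F [ 0.4  0.4 -0.5]
 d [-0.0019 -0.0043  0.0937] turn [0.002 0.002 0.019]
```

View pics/s1.png

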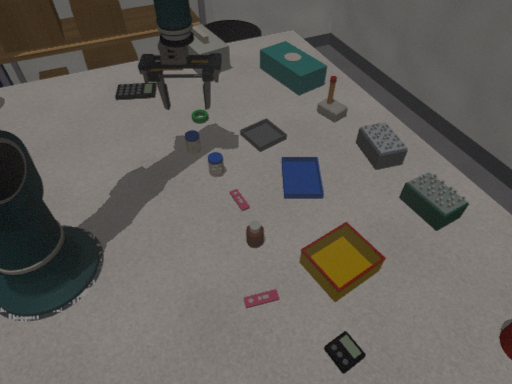

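The gripper is above the first pot (lid at 193,134, fingertips at about 168–207,105) and nothing has been disturbed. Descending.

{"api": "drive_tool", "payload": {"deltas": [{"x":-0.002,"y":-0.004,"z":0.04,"rx":0,"ry":0,"rz":0.02},{"x":-0.002,"y":-0.004,"z":0.07,"rx":0,"ry":0,"rz":0.02},{"x":-0.002,"y":-0.004,"z":0.094,"rx":0,"ry":0,"rz":0.02},{"x":-0.002,"y":-0.004,"z":0.094,"rx":0,"ry":0,"rz":0.02}]}}

```text
clock: 1.65
eef_pos: [0.409, 0.2458, 0.0329]
tool_rot: [3.062, -0.666, -0.01]
force: [-0.0, 1.3, -0.4]
finger_gap: 0.0916
```

{"api": "drive_tool", "payload": {"deltas": [{"x":0,"y":0,"z":0,"rx":0,"ry":0,"rz":0},{"x":0,"y":0,"z":0,"rx":0,"ry":0,"rz":0},{"x":0,"y":0,"z":0,"rx":0,"ry":0,"rz":0},{"x":0,"y":0,"z":0,"rx":0,"ry":0,"rz":0},{"x":0,"y":0,"z":0,"rx":0,"ry":0,"rz":0}], "fingers": 1, "squeeze": 20}}

```text
clock: 2.15
eef_pos: [0.4093, 0.2461, 0.0336]
tool_rot: [3.063, -0.666, -0.009]
force: [0.4, -0.3, 0.9]
finger_gap: 0.0541
```

{"api": "drive_tool", "payload": {"deltas": [{"x":0,"y":0,"z":0,"rx":0,"ry":0,"rz":0},{"x":0,"y":0,"z":0,"rx":0,"ry":0,"rz":0},{"x":0,"y":0,"z":0,"rx":0,"ry":0,"rz":0}]}}

```text
clock: 2.45
eef_pos: [0.4094, 0.2464, 0.0338]
tool_rot: [3.064, -0.666, -0.008]
force: [-0.6, 0.7, 2.6]
finger_gap: 0.0387
```

{"api": "drive_tool", "payload": {"deltas": [{"x":0,"y":0,"z":0,"rx":0,"ry":0,"rz":0},{"x":0,"y":0,"z":-0.02,"rx":0,"ry":0,"rz":0},{"x":0,"y":0,"z":-0.05,"rx":0,"ry":0,"rz":0},{"x":0,"y":0,"z":-0.075,"rx":0,"ry":0,"rz":0},{"x":0,"y":0,"z":-0.075,"rx":0,"ry":0,"rz":0}]}}

```text
clock: 2.95
eef_pos: [0.4118, 0.2479, 0.1114]
tool_rot: [3.068, -0.668, -0.003]
force: [-0.1, 0.4, -0.5]
finger_gap: 0.0387
```

Run:
```python
from h import *
c=np.array([636,18]); u=np.array([np.cos(np.radians(66)),np.sin(np.radians(66))])
a=c+32*u; print(a,c-32*u)
plan((530,150,110,-24),(a[0],a[1],110,-24),(a[0],a[1],38.5,-24))
f=cam('side','s2.png'); cv2.imwrite('pics/s2.png',cv2.resize(f['frame'][30:230,110:350],None,fx=3,fy=3))
```

```text
[649.01557258  47.23345464] [622.98442742 -11.23345464]
t 3.0 at [411.8 247.9 111.4] yaw -24.5 gap 0.0387 F [-0.1  0.4 -0.5]
 d [0.1482 0.04   0.0012] turn [ 0.002  0.002 -0.01 ]
 d [0.1505 0.0455 0.    ] turn [0. 0. 0.]
 d [0.     0.     0.0715] turn [0. 0. 0.]
```

View pics/s2.png

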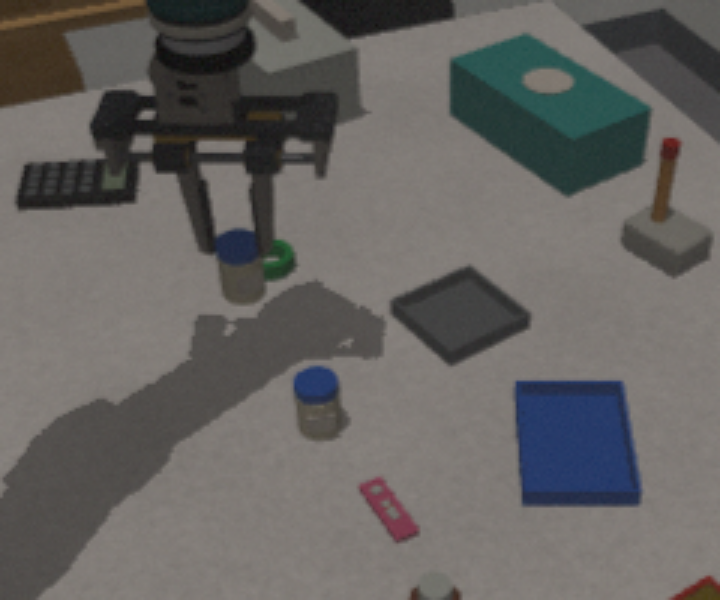

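The first pot is lifted and upright (lid at crop 238,245), but it seems off-centre towards the camera. I'll triangulate its lid against the TCP.

```bash
cat >> h.py <<'E'
def P(f):
    F=f['frame'].shape[0]/2/np.tan(np.radians(f['fovy'])/2); K=np.array([[F,0,f['cx']],[0,F,f['cy']],[0,0,1]])
    return K@np.c_[cv2.Rodrigues(np.array(f['rvec'],float))[0],np.array(f['tvec'],float).ravel()]
def proj(f,p):
    q=P(f)@np.r_[p,1]; return q[:2]/q[2]
E
python3 - <<'E'
from h import *
for n in('top','side'):
    f=cam(n); m=masks(f)['blue']; tcp=manip.get_obs()['eef_pos']
    print(n,'tcp',proj(f,tcp),'tip',proj(f,tcp-[0,0,.019]))
    rect(f,m,.134,'lid-high',15); rect(f,m,.056,'lid-low',15)
E
```

```text
top tcp [151.87574677 227.7269896 ] tip [154.03433786 228.4504638 ]
lid-high px [151. 227.] centre mm 408.7 241.1 size 33 14 long axis deg -25.9
lid-high px [204. 217.] centre mm 429.1 124.7 size 34 33 long axis deg 44.0
lid-high px [250. 142.] centre mm 598.7 17.2 size 122 88 long axis deg 66.0
lid-low px [151. 227.] centre mm 416.4 261.9 size 36 15 long axis deg -25.9
lid-low px [204. 217.] centre mm 438.5 135.0 size 37 36 long axis deg 44.0
lid-low px [250. 142.] centre mm 623.5 17.8 size 133 96 long axis deg 66.0
side tcp [188.98461644 119.89073392] tip [189.90537023 125.63731023]
lid-high px [300. 177.] centre mm 568.6 -80.7 size 113 81 long axis deg 66.0
lid-high px [214. 157.] centre mm 413.6 50.0 size 30 28 long axis deg -23.9
lid-low px [300. 177.] centre mm 613.9 -13.8 size 129 92 long axis deg 66.0
lid-low px [214. 157.] centre mm 437.4 134.9 size 35 31 long axis deg -23.9
```

The lid matches a centred grip with about a 4 mm offset along the pads, which is fine. Moving to the blue tray.

{"api": "drive_tool", "payload": {"deltas": [{"x":0.03,"y":0.008,"z":0,"rx":0,"ry":0,"rz":0},{"x":0.07,"y":0.02,"z":0,"rx":0,"ry":0,"rz":0},{"x":0.11,"y":0.03,"z":0,"rx":0,"ry":0,"rz":0},{"x":0.148,"y":0.04,"z":0,"rx":0,"ry":0,"rz":0},{"x":0.19,"y":0.052,"z":0,"rx":0,"ry":0,"rz":0}]}}

```text
clock: 3.6
eef_pos: [0.5602, 0.1194, 0.1056]
tool_rot: [3.062, -0.664, -0.015]
force: [0.6, 1.0, 0.1]
finger_gap: 0.0388
```

{"api": "drive_tool", "payload": {"deltas": [{"x":0.04,"y":0.012,"z":0,"rx":0,"ry":0,"rz":0},{"x":0.075,"y":0.025,"z":0,"rx":0,"ry":0,"rz":0},{"x":0.1,"y":0.035,"z":0,"rx":0,"ry":0,"rz":0},{"x":0.109,"y":0.038,"z":0,"rx":0,"ry":0,"rz":0},{"x":0.109,"y":0.038,"z":0,"rx":0,"ry":0,"rz":0}]}}

```text
clock: 4.1
eef_pos: [0.6431, 0.0385, 0.1035]
tool_rot: [3.06, -0.667, -0.018]
force: [0.7, 0.2, -0.2]
finger_gap: 0.0387
```

Run:
```python
from h import *
plan((647.4,43.6,110,-24),(647.4,43.6,39,-24))
```

```text
t 4.1 at [643.1  38.5 103.5] yaw -24.6 gap 0.0387 F [ 0.7  0.2 -0.2]
 d [ 0.0017 -0.0064 -0.0066] turn [ 0.012  0.009 -0.01 ]
 d [0.    0.    0.071] turn [0. 0. 0.]
```

{"api": "drive_tool", "payload": {"deltas": [{"x":0.002,"y":-0.006,"z":0.015,"rx":0.012,"ry":0.009,"rz":0},{"x":0.002,"y":-0.006,"z":0.03,"rx":0.012,"ry":0.009,"rz":0},{"x":0.002,"y":-0.006,"z":0.045,"rx":0.012,"ry":0.009,"rz":0},{"x":0.002,"y":-0.006,"z":0.055,"rx":0.012,"ry":0.009,"rz":0},{"x":0.002,"y":-0.006,"z":0.055,"rx":0.012,"ry":0.009,"rz":0}]}}

```text
clock: 4.6
eef_pos: [0.6449, 0.043, 0.0463]
tool_rot: [3.068, -0.668, -0.006]
force: [0.7, -0.8, 0.1]
finger_gap: 0.0385
```

Run:
```python
from h import *
plan((647.4,43.6,39,-24))
```

```text
t 4.6 at [644.9  43.   46.3] yaw -24.6 gap 0.0385 F [ 0.7 -0.8  0.1]
 d [ 0.0021 -0.0016  0.0073] turn [ 0.002  0.003 -0.01 ]
```

{"api": "drive_tool", "payload": {"deltas": [{"x":0.002,"y":-0.001,"z":0.003,"rx":0,"ry":0,"rz":0},{"x":0.002,"y":-0.001,"z":0.006,"rx":0,"ry":0,"rz":0},{"x":0.002,"y":-0.001,"z":0.008,"rx":0,"ry":0,"rz":0},{"x":0.002,"y":-0.001,"z":0.008,"rx":0,"ry":0,"rz":0}]}}

```text
clock: 5.0
eef_pos: [0.6471, 0.0431, 0.0383]
tool_rot: [3.068, -0.668, -0.006]
force: [0.2, 0.2, -1.1]
finger_gap: 0.0386
```

{"api": "drive_tool", "payload": {"deltas": [{"x":0,"y":0,"z":0.001,"rx":0,"ry":0,"rz":0},{"x":0,"y":0,"z":0.001,"rx":0,"ry":0,"rz":0},{"x":0,"y":0,"z":0.001,"rx":0,"ry":0,"rz":0},{"x":0,"y":0,"z":0.001,"rx":0,"ry":0,"rz":0}], "fingers": -0.2}}

```text
clock: 5.4
eef_pos: [0.6473, 0.0431, 0.0375]
tool_rot: [3.069, -0.668, -0.005]
force: [-0.4, 0.3, 0.3]
finger_gap: 0.0554
```

{"api": "drive_tool", "payload": {"deltas": [{"x":0,"y":0,"z":0,"rx":0,"ry":0,"rz":0},{"x":0,"y":0,"z":-0.02,"rx":0,"ry":0,"rz":0},{"x":0,"y":0,"z":-0.05,"rx":0,"ry":0,"rz":0},{"x":0,"y":0,"z":-0.085,"rx":0,"ry":0,"rz":0},{"x":0,"y":0,"z":-0.085,"rx":0,"ry":0,"rz":0}]}}

```text
clock: 5.9
eef_pos: [0.6511, 0.043, 0.1277]
tool_rot: [-3.068, 0.668, -0.008]
force: [1.2, -0.2, 1.6]
finger_gap: 0.0551
```

Run:
```python
from h import *
plan((540,90,125,-24),(438.5,135,125,-24),(438.5,135,36,-24))
f=cam('top'); rect(f,masks(f)['blue'],.056,'lid',roi=(180,190,230,240))
```

```text
t 5.9 at [651.1  43.  127.7] yaw -24.6 gap 0.0551 F [ 1.2 -0.2  1.6]
 d [-0.1206  0.0035  0.0021] turn [-0.003 -0.004 -0.01 ]
 d [-0.111   0.0002  0.    ] turn [0. 0. 0.]
 d [0.    0.    0.089] turn [0. 0. 0.]
```

{"api": "drive_tool", "payload": {"deltas": [{"x":-0.05,"y":0.001,"z":0,"rx":0,"ry":0,"rz":0},{"x":-0.1,"y":0.002,"z":0,"rx":0,"ry":0,"rz":0},{"x":-0.15,"y":0.003,"z":0,"rx":0,"ry":0,"rz":-0.01},{"x":-0.2,"y":0.004,"z":0,"rx":0,"ry":0,"rz":-0.01},{"x":-0.232,"y":0.004,"z":0,"rx":0,"ry":0,"rz":-0.01}], "fingers": -1}}

```text
clock: 6.45
eef_pos: [0.4324, 0.1368, 0.1237]
tool_rot: [3.073, -0.649, -0.003]
force: [0.0, 0.0, 0.2]
finger_gap: 0.091
```

{"api": "drive_tool", "payload": {"deltas": [{"x":0,"y":0,"z":0,"rx":0,"ry":0,"rz":0}]}}

```text
clock: 6.55
eef_pos: [0.4278, 0.1385, 0.1228]
tool_rot: [3.074, -0.642, -0.01]
force: [0.2, -1.3, -0.5]
finger_gap: 0.0919
```

Run:
```python
from h import *
plan((438.5,135,125,-24),(438.5,135,36,-24))
f=cam('top'); rect(f,masks(f)['blue'],.060,'lid in tray',roi=(210,110,300,180),minA=15)
f=cam('top','t2.png'); cv2.imwrite('pics/t2.png',cv2.resize(f['frame'][100:260,130:330],None,fx=3,fy=3))
```

```text
t 6.5 at [427.8 138.5 122.8] yaw -23.6 gap 0.0919 F [ 0.2 -1.3 -0.5]
 d [ 0.0112 -0.0011 -0.0023] turn [0.002 0.006 0.007]
 d [0.    0.    0.089] turn [0. 0. 0.]
lid in tray px [250. 142.] centre mm 621.8 17.9 size 133 96 long axis deg 66.1
```

View pics/t2.png

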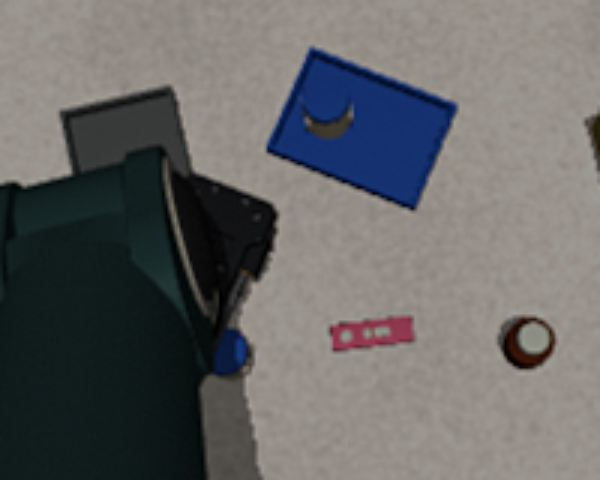

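The first pot stands in the blue tray (crop 327,105) near the left end. The gripper is over the second pot, whose lid shows at crop (232,350). I'll correct by 11 mm and descend.

{"api": "drive_tool", "payload": {"deltas": [{"x":0.011,"y":-0.001,"z":0,"rx":0,"ry":0,"rz":0},{"x":0.011,"y":-0.001,"z":0.03,"rx":0,"ry":0,"rz":0},{"x":0.011,"y":-0.001,"z":0.06,"rx":0,"ry":0,"rz":0},{"x":0.011,"y":-0.001,"z":0.083,"rx":0,"ry":0,"rz":0},{"x":0.011,"y":-0.001,"z":0.083,"rx":0,"ry":0,"rz":0}]}}

```text
clock: 7.15
eef_pos: [0.4417, 0.1313, 0.0376]
tool_rot: [3.068, -0.65, -0.01]
force: [1.3, 0.3, 0.0]
finger_gap: 0.0919
```

Run:
```python
from h import *
plan((438.5,135,36,-24))
```

```text
t 7.2 at [441.7 131.3  37.6] yaw -23.9 gap 0.0919 F [1.3 0.3 0. ]
 d [-0.0044 -0.0021  0.0016] turn [0.006 0.005 0.002]
```

{"api": "drive_tool", "payload": {"deltas": [{"x":-0.004,"y":-0.002,"z":0.002,"rx":0.006,"ry":0.005,"rz":0},{"x":-0.004,"y":-0.002,"z":0.002,"rx":0.006,"ry":0.005,"rz":0},{"x":-0.004,"y":-0.002,"z":0.002,"rx":0.006,"ry":0.005,"rz":0}]}}

```text
clock: 7.45
eef_pos: [0.4398, 0.1349, 0.0364]
tool_rot: [-3.073, 0.651, -0.002]
force: [0.0, 0.3, 0.0]
finger_gap: 0.0918
```

{"api": "drive_tool", "payload": {"deltas": [{"x":0,"y":0,"z":0,"rx":0,"ry":0,"rz":0},{"x":0,"y":0,"z":0,"rx":0,"ry":0,"rz":0},{"x":0,"y":0,"z":0,"rx":0,"ry":0,"rz":0},{"x":0,"y":0,"z":0,"rx":0,"ry":0,"rz":0},{"x":0,"y":0,"z":0,"rx":0,"ry":0,"rz":0}], "fingers": 1, "squeeze": 20}}

```text
clock: 7.95
eef_pos: [0.4397, 0.135, 0.0365]
tool_rot: [-3.073, 0.651, -0.002]
force: [-0.4, 0.5, -0.8]
finger_gap: 0.0543
```

{"api": "drive_tool", "payload": {"deltas": [{"x":0,"y":0,"z":0,"rx":0,"ry":0,"rz":0},{"x":0,"y":0,"z":0,"rx":0,"ry":0,"rz":0},{"x":0,"y":0,"z":0,"rx":0,"ry":0,"rz":0},{"x":0,"y":0,"z":0,"rx":0,"ry":0,"rz":0}]}}

```text
clock: 8.35
eef_pos: [0.4396, 0.1351, 0.0365]
tool_rot: [-3.073, 0.651, -0.002]
force: [-0.6, 0.3, 1.4]
finger_gap: 0.0379
```

{"api": "drive_tool", "payload": {"deltas": [{"x":0,"y":0,"z":-0.015,"rx":0,"ry":0,"rz":0},{"x":0,"y":0,"z":-0.035,"rx":0,"ry":0,"rz":0},{"x":0,"y":0,"z":-0.055,"rx":0,"ry":0,"rz":0},{"x":0,"y":0,"z":-0.07,"rx":0,"ry":0,"rz":0},{"x":0,"y":0,"z":-0.07,"rx":0,"ry":0,"rz":0}]}}

```text
clock: 8.85
eef_pos: [0.4409, 0.1355, 0.108]
tool_rot: [-3.07, 0.65, -0.006]
force: [0.2, -0.5, -0.4]
finger_gap: 0.0375
```

Run:
```python
from h import *
plan((530,60,108,-24),(622.5,-12,108,-24))
```

```text
t 8.8 at [440.9 135.5 108. ] yaw -23.9 gap 0.0375 F [ 0.2 -0.5 -0.4]
 d [0.1121 0.0329 0.0002] turn [-0.004 -0.003  0.002]
 d [0.1138 0.0282 0.    ] turn [0. 0. 0.]
```

{"api": "drive_tool", "payload": {"deltas": [{"x":0.03,"y":0.009,"z":0,"rx":0,"ry":0,"rz":0},{"x":0.07,"y":0.02,"z":0,"rx":0,"ry":0,"rz":0},{"x":0.11,"y":0.03,"z":0,"rx":0,"ry":0,"rz":0},{"x":0.14,"y":0.039,"z":0,"rx":0,"ry":0,"rz":0},{"x":0.16,"y":0.044,"z":0,"rx":0,"ry":0,"rz":0}]}}

```text
clock: 9.35
eef_pos: [0.5704, 0.028, 0.1071]
tool_rot: [-3.071, 0.654, -0.006]
force: [0.5, 0.0, -0.6]
finger_gap: 0.038
```

Run:
```python
from h import *
plan((622.5,-12,108,-24),(622.5,-12,41.5,-24))
```

```text
t 9.3 at [570.4  28.  107.1] yaw -24.0 gap 0.038 F [ 0.5  0.  -0.6]
 d [ 0.0639  0.0153 -0.0008] turn [-0.003 -0.003 -0.001]
 d [0.     0.     0.0665] turn [0. 0. 0.]
```

{"api": "drive_tool", "payload": {"deltas": [{"x":0.03,"y":0.007,"z":0,"rx":0,"ry":0,"rz":0},{"x":0.05,"y":0.012,"z":0,"rx":0,"ry":0,"rz":0},{"x":0.063,"y":0.015,"z":0,"rx":0,"ry":0,"rz":0},{"x":0.063,"y":0.015,"z":0,"rx":0,"ry":0,"rz":0},{"x":0.063,"y":0.015,"z":0.01,"rx":0,"ry":0,"rz":0}]}}

```text
clock: 9.85
eef_pos: [0.622, -0.0108, 0.0973]
tool_rot: [-3.07, 0.653, -0.007]
force: [1.1, -0.0, -0.3]
finger_gap: 0.0378
```

{"api": "drive_tool", "payload": {"deltas": [{"x":0,"y":0,"z":0.015,"rx":0,"ry":0,"rz":0},{"x":0,"y":0,"z":0.03,"rx":0,"ry":0,"rz":0},{"x":0,"y":0,"z":0.042,"rx":0,"ry":0,"rz":0},{"x":0,"y":0,"z":0.048,"rx":0,"ry":0,"rz":0},{"x":0,"y":0,"z":0.048,"rx":0,"ry":0,"rz":0}]}}

```text
clock: 10.35
eef_pos: [0.6212, -0.0106, 0.0479]
tool_rot: [-3.071, 0.653, -0.004]
force: [0.1, 0.4, -0.2]
finger_gap: 0.0379
```

Run:
```python
from h import *
plan((622.5,-12,41,-24))
```

```text
t 10.3 at [621.2 -10.6  47.9] yaw -24.0 gap 0.0379 F [ 0.1  0.4 -0.2]
 d [0.0017 0.0008 0.0069] turn [-0.003 -0.002 -0.   ]
```

{"api": "drive_tool", "payload": {"deltas": [{"x":0.002,"y":0.001,"z":0.003,"rx":0,"ry":0,"rz":0},{"x":0.002,"y":0.001,"z":0.006,"rx":0,"ry":0,"rz":0},{"x":0.002,"y":0.001,"z":0.0075,"rx":0,"ry":0,"rz":0},{"x":0.002,"y":0.001,"z":0.0075,"rx":0,"ry":0,"rz":0}]}}

```text
clock: 10.75
eef_pos: [0.6229, -0.0123, 0.0406]
tool_rot: [-3.071, 0.653, -0.004]
force: [0.4, -0.4, -1.1]
finger_gap: 0.0372
```

{"api": "drive_tool", "payload": {"deltas": [{"x":0,"y":0,"z":0.0005,"rx":0,"ry":0,"rz":0},{"x":0,"y":0,"z":0.0005,"rx":0,"ry":0,"rz":0},{"x":0,"y":0,"z":0.0005,"rx":0,"ry":0,"rz":0},{"x":0,"y":0,"z":0.0005,"rx":0,"ry":0,"rz":0}], "fingers": -0.2}}

```text
clock: 11.15
eef_pos: [0.623, -0.0123, 0.0402]
tool_rot: [-3.071, 0.653, -0.005]
force: [-0.3, -0.0, 0.1]
finger_gap: 0.055
```

{"api": "drive_tool", "payload": {"deltas": [{"x":0,"y":0,"z":0,"rx":0,"ry":0,"rz":0},{"x":0,"y":0,"z":-0.02,"rx":0,"ry":0,"rz":0},{"x":0,"y":0,"z":-0.05,"rx":0,"ry":0,"rz":0},{"x":0,"y":0,"z":-0.085,"rx":0,"ry":0,"rz":0},{"x":0,"y":0,"z":-0.085,"rx":0,"ry":0,"rz":0}]}}

```text
clock: 11.65
eef_pos: [0.6261, -0.0129, 0.1301]
tool_rot: [-3.068, 0.653, -0.018]
force: [0.1, -0.3, 0.2]
finger_gap: 0.0552
```

Run:
```python
from h import *
plan((441,-116,125,-24))
```

```text
t 11.7 at [626.1 -12.9 130.1] yaw -24.0 gap 0.0552 F [ 0.1 -0.3  0.2]
 d [-0.127   0.1696  0.0026] turn [-0.007 -0.01  -0.001]
```

{"api": "drive_tool", "payload": {"deltas": [{"x":-0.03,"y":0.04,"z":0,"rx":0,"ry":0,"rz":0},{"x":-0.06,"y":0.08,"z":0,"rx":0,"ry":0,"rz":0},{"x":-0.09,"y":0.12,"z":0,"rx":0,"ry":0,"rz":0},{"x":-0.113,"y":0.151,"z":0,"rx":0,"ry":0,"rz":0},{"x":-0.124,"y":0.166,"z":0.002,"rx":-0.007,"ry":-0.01,"rz":0}], "fingers": -1}}

```text
clock: 12.15
eef_pos: [0.4417, -0.1154, 0.1254]
tool_rot: [-3.071, 0.659, 0.003]
force: [1.0, 0.0, 0.1]
finger_gap: 0.0911
```

{"api": "drive_tool", "payload": {"deltas": [{"x":0,"y":0,"z":0,"rx":0,"ry":0,"rz":0}]}}

```text
clock: 12.25
eef_pos: [0.4405, -0.116, 0.1253]
tool_rot: [-3.07, 0.663, 0.004]
force: [0.7, 0.1, 0.6]
finger_gap: 0.0922
```

Run:
```python
from h import *
plan((441,-116,125,-24))
f=cam('top','t3.png'); cv2.imwrite('pics/t3.png',cv2.resize(f['frame'][100:260,190:390],None,fx=3,fy=3))
```

```text
t 12.2 at [ 440.5 -116.   125.3] yaw -24.4 gap 0.0922 F [0.7 0.1 0.6]
 d [ 0.0004 -0.0002  0.0003] turn [-0.     0.003 -0.006]
```

View pics/t3.png

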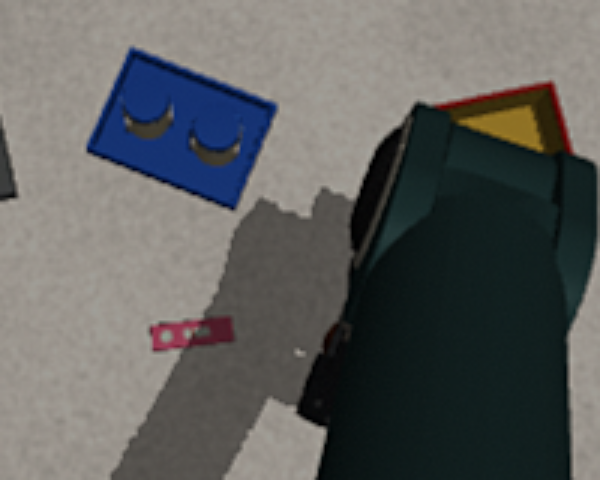

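Both pots stand side by side in the blue tray (crop 148,105 and 217,130), and the gripper is over the bottle. Grasping it.

{"api": "drive_tool", "payload": {"deltas": [{"x":0,"y":0,"z":0.025,"rx":0,"ry":0,"rz":0},{"x":0,"y":0,"z":0.05,"rx":0,"ry":0,"rz":0},{"x":0,"y":0,"z":0.075,"rx":0,"ry":0,"rz":0},{"x":0,"y":0,"z":0.088,"rx":0,"ry":0,"rz":0},{"x":0,"y":0,"z":0.088,"rx":0,"ry":0,"rz":0}]}}

```text
clock: 12.8
eef_pos: [0.4414, -0.1147, 0.0358]
tool_rot: [-3.071, 0.659, 0.008]
force: [-1.0, -0.3, 0.4]
finger_gap: 0.0921
```

{"api": "drive_tool", "payload": {"deltas": [{"x":0,"y":0,"z":0,"rx":0,"ry":0,"rz":0},{"x":0,"y":0,"z":0,"rx":0,"ry":0,"rz":0},{"x":0,"y":0,"z":0,"rx":0,"ry":0,"rz":0},{"x":0,"y":0,"z":0,"rx":0,"ry":0,"rz":0},{"x":0,"y":0,"z":0,"rx":0,"ry":0,"rz":0}], "fingers": 1, "squeeze": 25}}

```text
clock: 13.3
eef_pos: [0.4417, -0.1147, 0.0363]
tool_rot: [-3.071, 0.659, 0.006]
force: [0.1, 0.9, 0.2]
finger_gap: 0.054
```

{"api": "drive_tool", "payload": {"deltas": [{"x":0,"y":0,"z":0,"rx":0,"ry":0,"rz":0},{"x":0,"y":0,"z":0,"rx":0,"ry":0,"rz":0},{"x":0,"y":0,"z":0,"rx":0,"ry":0,"rz":0},{"x":0,"y":0,"z":0,"rx":0,"ry":0,"rz":0}]}}

```text
clock: 13.7
eef_pos: [0.4417, -0.1147, 0.0363]
tool_rot: [-3.071, 0.659, 0.006]
force: [-0.2, 0.1, 0.5]
finger_gap: 0.0247
```

{"api": "drive_tool", "payload": {"deltas": [{"x":0,"y":0,"z":-0.02,"rx":0,"ry":0,"rz":0},{"x":0,"y":0,"z":-0.045,"rx":0,"ry":0,"rz":0},{"x":0,"y":0,"z":-0.075,"rx":0,"ry":0,"rz":0},{"x":0,"y":0,"z":-0.095,"rx":0,"ry":0,"rz":0},{"x":0,"y":0,"z":-0.095,"rx":0,"ry":0,"rz":0}]}}

```text
clock: 14.2
eef_pos: [0.4439, -0.1151, 0.1335]
tool_rot: [-3.07, 0.659, -0.002]
force: [0.1, 0.5, -0.8]
finger_gap: 0.0248
```

Run:
```python
from h import *
plan((490,80,130,-24),(550,170,130,-12),(617,221,130,-4))
f=cam('side','s3.png'); cv2.imwrite('pics/s3.png',cv2.resize(f['frame'][90:290,180:400],None,fx=3,fy=3))
```

```text
t 14.2 at [ 443.9 -115.1  133.5] yaw -24.2 gap 0.0248 F [ 0.1  0.5 -0.8]
 d [-0.038  -0.1968  0.0039] turn [-0.002 -0.001 -0.004]
 d [ 0.0182 -0.1066  0.    ] turn [ 0.     0.    -0.209]
 d [ 0.0549 -0.0638  0.    ] turn [ 0.    0.   -0.14]
```

View pics/s3.png

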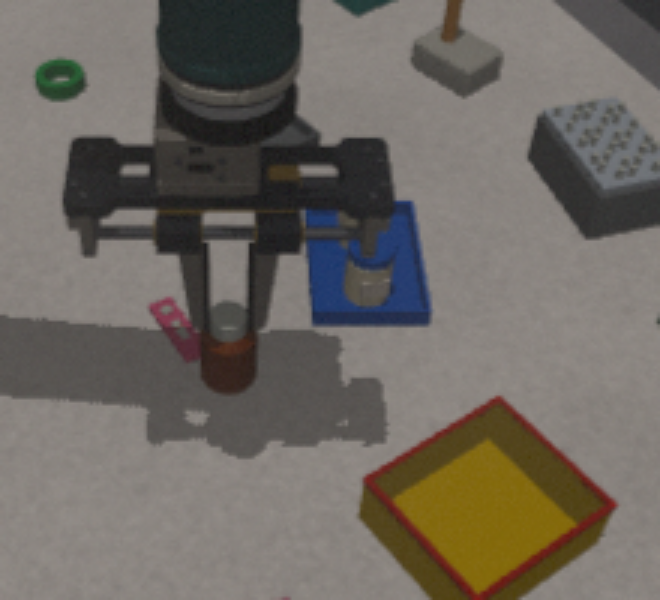

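Run:
```python
from h import *
print(manip.nose_length)
f=cam('side'); o=manip.get_obs(); t=o['eef_pos']; M=R.from_rotvec(o['tool_rot']).as_matrix()
crop=lambda p:np.round((proj(f,p)-[180,90])*3)
b=np.array([t[0],t[1],t[2]-.0363])
for z in (0,.044,.062): print('bottle hyp',z,crop(b+[0,0,z]))
for s in(-1,1): print('tip',crop(t+M@[s*.0124,0,.019]),'tcp pad',crop(t+M@[s*.0124,0,0]), 'up50',crop(t+M@[s*.0124,0,-.05]))
g=cam('top'); cv2.imwrite('pics/t4.png',cv2.resize(np.vstack([f['frame'][150:240,220:320],]),None,fx=6,fy=6,interpolation=cv2.INTER_CUBIC))
```

```text
0.019
bottle hyp 0 [224. 373.]
bottle hyp 0.044 [224. 332.]
bottle hyp 0.062 [224. 314.]
tip [206. 357.] tcp pad [206. 340.] up50 [205. 289.]
tip [242. 358.] tcp pad [242. 340.] up50 [243. 289.]
```

View pics/t4.png

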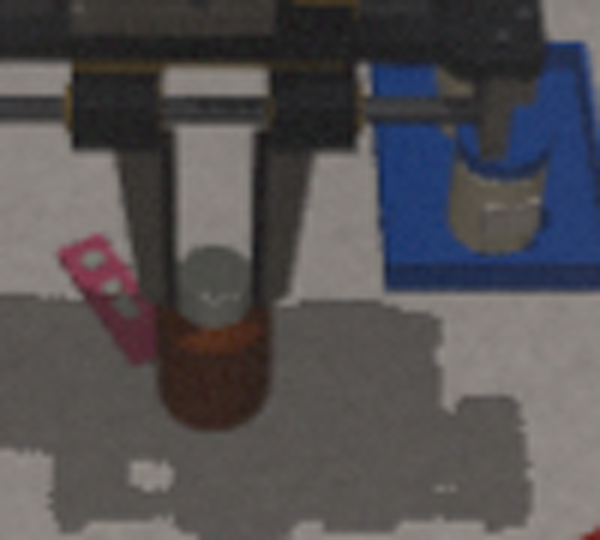

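The close-up shows the bottle held upright by its cap. The fingertips end at about the shoulder (t4 150–290,305), which is around 26 mm higher than the reported TCP implies. The grip is stable and nothing slipped, so relative heights still hold. For the cassettes I'll go lower and feel for contact. Carrying the bottle over.

{"api": "drive_tool", "payload": {"deltas": [{"x":-0.005,"y":-0.025,"z":0,"rx":0,"ry":0,"rz":0},{"x":-0.012,"y":-0.06,"z":0,"rx":0,"ry":0,"rz":0},{"x":-0.02,"y":-0.1,"z":0,"rx":0,"ry":0,"rz":0},{"x":-0.028,"y":-0.14,"z":0,"rx":0,"ry":0,"rz":0},{"x":-0.034,"y":-0.17,"z":0,"rx":0,"ry":0,"rz":0}]}}

```text
clock: 14.85
eef_pos: [0.4793, 0.0569, 0.1291]
tool_rot: [3.072, -0.656, -0.012]
force: [0.3, -1.2, -1.5]
finger_gap: 0.0251
```

Run:
```python
from h import *
plan((617,221,130,-24))
```

```text
t 14.8 at [479.3  56.9 129.1] yaw -24.1 gap 0.0251 F [ 0.3 -1.2 -1.5]
 d [ 0.0586 -0.206  -0.0017] turn [ 0.002  0.007 -0.002]
```

{"api": "drive_tool", "payload": {"deltas": [{"x":0.011,"y":-0.04,"z":0,"rx":0,"ry":0,"rz":0},{"x":0.023,"y":-0.08,"z":0,"rx":0,"ry":0,"rz":0},{"x":0.034,"y":-0.12,"z":0,"rx":0,"ry":0,"rz":0},{"x":0.042,"y":-0.15,"z":0,"rx":0,"ry":0,"rz":0},{"x":0.049,"y":-0.172,"z":0,"rx":0,"ry":0,"rz":0}]}}

```text
clock: 15.35
eef_pos: [0.5941, 0.1959, 0.1258]
tool_rot: [3.071, -0.653, -0.016]
force: [0.4, -0.6, -0.1]
finger_gap: 0.0246
```

{"api": "drive_tool", "payload": {"deltas": [{"x":0.006,"y":-0.022,"z":0,"rx":0,"ry":0,"rz":0},{"x":0.008,"y":-0.03,"z":0,"rx":0,"ry":0,"rz":0},{"x":0.008,"y":-0.03,"z":0,"rx":0,"ry":0,"rz":0}]}}

```text
clock: 15.65
eef_pos: [0.6128, 0.2204, 0.1236]
tool_rot: [3.07, -0.65, -0.02]
force: [-0.0, -0.8, -0.6]
finger_gap: 0.0245
```

Run:
```python
from h import *
plan((617,221,42,-24))
```

```text
t 15.7 at [612.8 220.4 123.6] yaw -23.9 gap 0.0245 F [-0.  -0.8 -0.6]
 d [ 0.0045 -0.0028  0.0816] turn [0.006 0.012 0.001]
```

{"api": "drive_tool", "payload": {"deltas": [{"x":0.004,"y":-0.001,"z":0.015,"rx":0.006,"ry":0.012,"rz":0},{"x":0.004,"y":-0.001,"z":0.03,"rx":0.006,"ry":0.012,"rz":0},{"x":0.004,"y":-0.001,"z":0.048,"rx":0.006,"ry":0.012,"rz":0},{"x":0.004,"y":-0.001,"z":0.063,"rx":0.006,"ry":0.012,"rz":0},{"x":0.004,"y":-0.001,"z":0.07,"rx":0.006,"ry":0.012,"rz":0}]}}

```text
clock: 16.15
eef_pos: [0.6144, 0.2184, 0.0515]
tool_rot: [3.071, -0.652, -0.004]
force: [0.6, 0.1, -1.2]
finger_gap: 0.0247
```

{"api": "drive_tool", "payload": {"deltas": [{"x":0,"y":0,"z":0.002,"rx":0,"ry":0,"rz":0},{"x":0,"y":0,"z":0.004,"rx":0,"ry":0,"rz":0},{"x":0,"y":0,"z":0.004,"rx":0,"ry":0,"rz":0}]}}

```text
clock: 16.45
eef_pos: [0.6146, 0.2184, 0.0478]
tool_rot: [3.071, -0.652, -0.003]
force: [0.1, -0.2, -1.5]
finger_gap: 0.0246
```

Run:
```python
from h import *
plan((617,221,40.3,-24))
```

```text
t 16.4 at [614.6 218.4  47.8] yaw -24.0 gap 0.0246 F [ 0.1 -0.2 -1.5]
 d [ 0.0011 -0.0034  0.0075] turn [0.003 0.002 0.   ]
```

{"api": "drive_tool", "payload": {"deltas": [{"x":0.001,"y":-0.003,"z":0.003,"rx":0,"ry":0,"rz":0},{"x":0.001,"y":-0.003,"z":0.006,"rx":0,"ry":0,"rz":0},{"x":0.001,"y":-0.003,"z":0.007,"rx":0,"ry":0,"rz":0},{"x":0.001,"y":-0.003,"z":0.0075,"rx":0,"ry":0,"rz":0},{"x":0.001,"y":-0.003,"z":0.008,"rx":0,"ry":0,"rz":0}]}}

```text
clock: 16.95
eef_pos: [0.6168, 0.2207, 0.0403]
tool_rot: [3.071, -0.652, -0.003]
force: [-2.1, -1.3, 6.6]
finger_gap: 0.0244
```

{"api": "drive_tool", "payload": {"deltas": [{"x":0,"y":0,"z":0,"rx":0,"ry":0,"rz":0},{"x":0,"y":0,"z":0,"rx":0,"ry":0,"rz":0},{"x":0,"y":0,"z":0,"rx":0,"ry":0,"rz":0},{"x":0,"y":0,"z":0,"rx":0,"ry":0,"rz":0},{"x":0,"y":0,"z":0,"rx":0,"ry":0,"rz":0}], "fingers": 0}}

```text
clock: 17.45
eef_pos: [0.6168, 0.2207, 0.0402]
tool_rot: [3.071, -0.652, -0.003]
force: [-0.0, 0.9, 0.4]
finger_gap: 0.0455
```

{"api": "drive_tool", "payload": {"deltas": [{"x":0,"y":0,"z":0,"rx":0,"ry":0,"rz":0},{"x":0,"y":0,"z":-0.02,"rx":0,"ry":0,"rz":0},{"x":0,"y":0,"z":-0.05,"rx":0,"ry":0,"rz":0},{"x":0,"y":0,"z":-0.085,"rx":0,"ry":0,"rz":0},{"x":0,"y":0,"z":-0.085,"rx":0,"ry":0,"rz":0}]}}

```text
clock: 17.95
eef_pos: [0.6203, 0.2217, 0.1304]
tool_rot: [-3.07, 0.652, -0.008]
force: [0.2, 0.4, -0.1]
finger_gap: 0.0458
```

Run:
```python
from h import *
plan((536.5,117.5,130,-9),(456,14,130,6))
```

```text
t 17.9 at [620.3 221.7 130.4] yaw -24.0 gap 0.0458 F [ 0.2  0.4 -0.1]
 d [-0.0342  0.1293 -0.0003] turn [-0.003 -0.005 -0.262]
 d [-0.0633  0.1148  0.    ] turn [ 0.     0.    -0.262]
```

{"api": "drive_tool", "payload": {"deltas": [{"x":-0.011,"y":0.043,"z":0,"rx":0,"ry":0,"rz":-0.09},{"x":-0.023,"y":0.086,"z":0,"rx":0,"ry":0,"rz":-0.17},{"x":-0.034,"y":0.129,"z":0,"rx":0,"ry":0,"rz":-0.26},{"x":-0.034,"y":0.129,"z":0,"rx":0,"ry":0,"rz":-0.26}], "fingers": -0.3}}

```text
clock: 18.35
eef_pos: [0.533, 0.1122, 0.1291]
tool_rot: [-3.131, 0.257, -0.002]
force: [0.4, -0.6, 0.2]
finger_gap: 0.0598
```

{"api": "drive_tool", "payload": {"deltas": [{"x":-0.024,"y":0.043,"z":0,"rx":0,"ry":0,"rz":-0.09},{"x":-0.047,"y":0.085,"z":0,"rx":0,"ry":0,"rz":-0.18},{"x":-0.06,"y":0.109,"z":0,"rx":0,"ry":0,"rz":-0.26},{"x":-0.063,"y":0.115,"z":0,"rx":0,"ry":0,"rz":-0.26},{"x":-0.063,"y":0.115,"z":0.01,"rx":0,"ry":0,"rz":-0.26}]}}

```text
clock: 18.85
eef_pos: [0.4535, 0.0089, 0.1197]
tool_rot: [-3.137, -0.147, -0.008]
force: [0.2, 0.2, 0.6]
finger_gap: 0.0597
```

Run:
```python
from h import *
plan((456,14,30,6))
f=cam('top'); g=cam('side')
a=f['frame'][100:250,110:310]; b=g['frame'][80:230,160:360]
cv2.imwrite('pics/c5.png',cv2.resize(np.hstack([a,b]),None,fx=2,fy=2,interpolation=cv2.INTER_CUBIC))
```

```text
t 18.9 at [453.5   8.9 119.7] yaw 5.4 gap 0.0597 F [0.2 0.2 0.6]
 d [ 0.0025 -0.0047  0.0897] turn [-0.001 -0.005 -0.011]
```

View pics/c5.png

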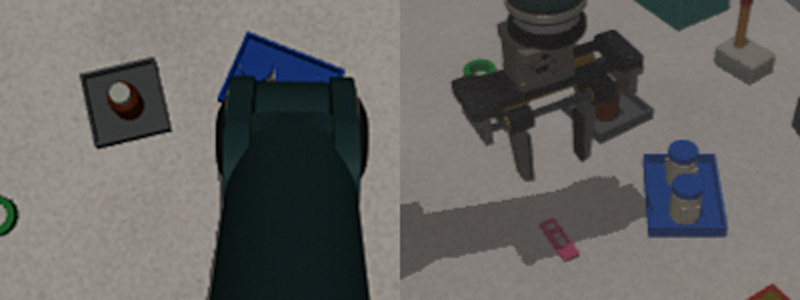

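The bottle stands upright in the grey tray (cap at 120,93) and both pots are upright. I'll check the real tip height from the side-view tips at about (224,169) and (251,160).

Run:
```python
from h import *
f=cam('side'); t=manip.get_obs()['eef_pos']; print(t)
for z in(.08,.1,.11,.12,.13,.14): print(z,proj(f,[t[0],t[1],z]))
```

```text
[0.45263161 0.01027203 0.11816953]
0.08 [237.47692381 179.73782588]
0.1 [237.18371082 173.71949452]
0.11 [237.03327787 170.63178896]
0.12 [236.88020439 167.48988534]
0.13 [236.72442024 164.29234404]
0.14 [236.56585278 161.03767399]
```

Confirmed: the real tips sit about 9 mm above the reported TCP z. I'll descend to about z=0, then feel for the table.

{"api": "drive_tool", "payload": {"deltas": [{"x":0.003,"y":-0.004,"z":0.03,"rx":0,"ry":0,"rz":-0.01},{"x":0.003,"y":-0.004,"z":0.06,"rx":0,"ry":0,"rz":-0.01},{"x":0.003,"y":-0.004,"z":0.09,"rx":0,"ry":0,"rz":-0.01},{"x":0.003,"y":-0.004,"z":0.107,"rx":0,"ry":0,"rz":-0.01},{"x":0.003,"y":-0.004,"z":0.107,"rx":0,"ry":0,"rz":-0.01}]}}

```text
clock: 19.5
eef_pos: [0.454, 0.0154, 0.0087]
tool_rot: [3.136, 0.171, -0.007]
force: [0.2, -0.9, 0.5]
finger_gap: 0.0602
```

Run:
```python
from h import *
plan((456,14,-6,6))
g=cam('side'); t=manip.get_obs()['eef_pos']
u,v=proj(g,[t[0],t[1],.01]); u,v=int(u),int(v); print(u,v)
cv2.imwrite('pics/c6.png',cv2.resize(g['frame'][v-50:v+50,u-50:u+50],None,fx=5,fy=5,interpolation=cv2.INTER_CUBIC))
```

```text
t 19.5 at [454.   15.4   8.7] yaw 6.3 gap 0.0602 F [ 0.2 -0.9  0.5]
 d [0.0019 0.0016 0.0147] turn [0.    0.004 0.004]
238 197
```

View pics/c6.png

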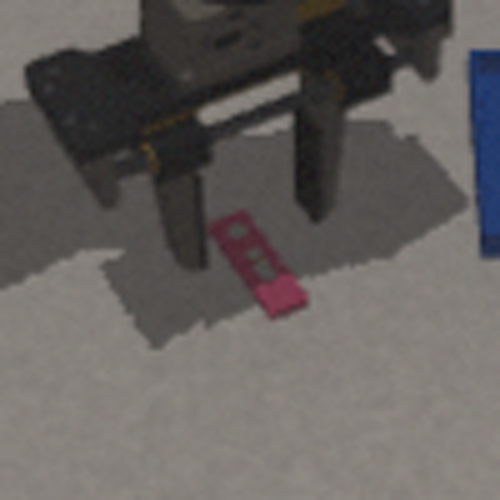

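The open tips straddle the cassette (tips at 195,268 and 316,220, cassette centred at 258,262), aligned and still above the table. Descending slowly.

{"api": "drive_tool", "payload": {"deltas": [{"x":0.002,"y":0.001,"z":0.004,"rx":0,"ry":0.004,"rz":0},{"x":0.002,"y":0.001,"z":0.008,"rx":0,"ry":0.004,"rz":0},{"x":0.002,"y":0.001,"z":0.011,"rx":0,"ry":0.004,"rz":0},{"x":0.002,"y":0.001,"z":0.013,"rx":0,"ry":0.004,"rz":0}]}}

```text
clock: 19.95
eef_pos: [0.4574, 0.0146, -0.0028]
tool_rot: [3.137, 0.171, 0.004]
force: [0.3, 0.8, -1.4]
finger_gap: 0.0597
```

{"api": "drive_tool", "payload": {"deltas": [{"x":0,"y":0,"z":0.001,"rx":0,"ry":0,"rz":0},{"x":0,"y":0,"z":0.002,"rx":0,"ry":0,"rz":0}]}}

```text
clock: 20.15
eef_pos: [0.4575, 0.0147, -0.0047]
tool_rot: [-3.137, -0.171, -0.005]
force: [-0.5, -0.4, -0.4]
finger_gap: 0.0601
```

{"api": "drive_tool", "payload": {"deltas": [{"x":0,"y":0,"z":0.001,"rx":0,"ry":0,"rz":0},{"x":0,"y":0,"z":0.002,"rx":0,"ry":0,"rz":0}]}}

```text
clock: 20.35
eef_pos: [0.4577, 0.0146, -0.0066]
tool_rot: [-3.137, -0.171, -0.005]
force: [-0.9, -0.6, 0.8]
finger_gap: 0.0599
```

{"api": "drive_tool", "payload": {"deltas": [{"x":0,"y":0,"z":0,"rx":0,"ry":0,"rz":0},{"x":0,"y":0,"z":0,"rx":0,"ry":0,"rz":0},{"x":0,"y":0,"z":0,"rx":0,"ry":0,"rz":0},{"x":0,"y":0,"z":0,"rx":0,"ry":0,"rz":0},{"x":0,"y":0,"z":0,"rx":0,"ry":0,"rz":0}], "fingers": 1, "squeeze": 15}}

```text
clock: 20.85
eef_pos: [0.4577, 0.0147, -0.0066]
tool_rot: [-3.137, -0.171, -0.005]
force: [0.1, -0.5, 0.1]
finger_gap: 0.022
```

{"api": "drive_tool", "payload": {"deltas": [{"x":0,"y":0,"z":0,"rx":0,"ry":0,"rz":0},{"x":0,"y":0,"z":0,"rx":0,"ry":0,"rz":0},{"x":0,"y":0,"z":0,"rx":0,"ry":0,"rz":0}]}}

```text
clock: 21.15
eef_pos: [0.4576, 0.0146, -0.0066]
tool_rot: [-3.137, -0.171, -0.005]
force: [-0.2, 0.6, -0.1]
finger_gap: 0.0002
```

The fingers closed on nothing, so the tips were still above the 7 mm slab. I'll reopen and feel downward for the table.

{"api": "drive_tool", "payload": {"deltas": [{"x":0,"y":0,"z":-0.004,"rx":0,"ry":0,"rz":0},{"x":0,"y":0,"z":-0.004,"rx":0,"ry":0,"rz":0},{"x":0,"y":0,"z":-0.004,"rx":0,"ry":0,"rz":0},{"x":0,"y":0,"z":-0.004,"rx":0,"ry":0,"rz":0},{"x":0,"y":0,"z":-0.004,"rx":0,"ry":0,"rz":0}], "fingers": -0.3}}

```text
clock: 21.65
eef_pos: [0.4576, 0.0146, -0.0026]
tool_rot: [-3.137, -0.171, -0.005]
force: [-0.5, -1.1, -0.3]
finger_gap: 0.0387
```

{"api": "drive_tool", "payload": {"deltas": [{"x":0,"y":0,"z":0,"rx":0,"ry":0,"rz":0},{"x":0,"y":0,"z":0,"rx":0,"ry":0,"rz":0},{"x":0,"y":0,"z":0.004,"rx":0,"ry":0,"rz":0}]}}

```text
clock: 21.95
eef_pos: [0.458, 0.0147, -0.0065]
tool_rot: [-3.137, -0.171, -0.007]
force: [-0.3, 0.1, -0.7]
finger_gap: 0.0594
```

Run:
```python
from h import *
plan((456,14,-10,6))
g=cam('side'); t=manip.get_obs()['eef_pos']
u,v=238,197
cv2.imwrite('pics/c7.png',cv2.resize(g['frame'][v-30:v+40,u-40:u+40],None,fx=7,fy=7,interpolation=cv2.INTER_CUBIC))
```

```text
t 21.9 at [458.   14.7  -6.5] yaw 6.2 gap 0.0594 F [-0.3  0.1 -0.7]
 d [-0.0021  0.0005  0.0035] turn [ 0.    -0.004  0.004]
```

View pics/c7.png

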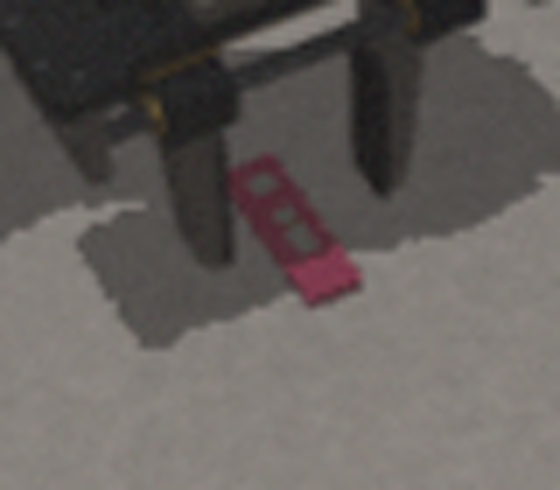

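The cassette is undisturbed and centred between the tips (centre at 296,230), and the tips are still slightly high. Continuing down in small steps.

{"api": "drive_tool", "payload": {"deltas": [{"x":-0.002,"y":0,"z":0.001,"rx":0,"ry":0,"rz":0},{"x":-0.002,"y":0,"z":0.002,"rx":0,"ry":0,"rz":0},{"x":-0.002,"y":0,"z":0.003,"rx":0,"ry":0,"rz":0}]}}

```text
clock: 22.3
eef_pos: [0.4554, 0.0144, -0.0103]
tool_rot: [3.137, 0.171, 0.005]
force: [0.0, 0.4, 0.4]
finger_gap: 0.0595
```

{"api": "drive_tool", "payload": {"deltas": [{"x":0,"y":0,"z":0.001,"rx":0,"ry":0,"rz":0},{"x":0,"y":0,"z":0.002,"rx":0,"ry":0,"rz":0}]}}

```text
clock: 22.5
eef_pos: [0.4554, 0.0144, -0.0124]
tool_rot: [3.137, 0.171, 0.005]
force: [0.6, -0.1, 0.4]
finger_gap: 0.0598
```

{"api": "drive_tool", "payload": {"deltas": [{"x":0,"y":0,"z":0.001,"rx":0,"ry":0,"rz":0},{"x":0,"y":0,"z":0.001,"rx":0,"ry":0,"rz":0}]}}

```text
clock: 22.7
eef_pos: [0.4553, 0.0144, -0.0135]
tool_rot: [-3.137, -0.171, -0.004]
force: [-0.3, -0.1, 0.8]
finger_gap: 0.0601
```

{"api": "drive_tool", "payload": {"deltas": [{"x":0,"y":0,"z":0.001,"rx":0,"ry":0,"rz":0},{"x":0,"y":0,"z":0.001,"rx":0,"ry":0,"rz":0}]}}

```text
clock: 22.9
eef_pos: [0.4553, 0.0144, -0.0146]
tool_rot: [3.137, 0.171, 0.004]
force: [-1.0, 0.5, 0.8]
finger_gap: 0.0599
```

{"api": "drive_tool", "payload": {"deltas": [{"x":0,"y":0,"z":0.001,"rx":0,"ry":0,"rz":0},{"x":0,"y":0,"z":0.001,"rx":0,"ry":0,"rz":0}]}}

```text
clock: 23.1
eef_pos: [0.4552, 0.0144, -0.0157]
tool_rot: [3.137, 0.171, 0.004]
force: [-0.1, -0.6, -0.8]
finger_gap: 0.0599
```

{"api": "drive_tool", "payload": {"deltas": [{"x":0,"y":0,"z":0,"rx":0,"ry":0,"rz":0},{"x":0,"y":0,"z":0,"rx":0,"ry":0,"rz":0},{"x":0,"y":0,"z":0,"rx":0,"ry":0,"rz":0},{"x":0,"y":0,"z":0,"rx":0,"ry":0,"rz":0},{"x":0,"y":0,"z":0,"rx":0,"ry":0,"rz":0}], "fingers": 1, "squeeze": 15}}

```text
clock: 23.6
eef_pos: [0.4552, 0.0144, -0.0157]
tool_rot: [3.137, 0.171, 0.004]
force: [-0.5, -0.1, 0.6]
finger_gap: 0.0219
```

{"api": "drive_tool", "payload": {"deltas": [{"x":0,"y":0,"z":0,"rx":0,"ry":0,"rz":0},{"x":0,"y":0,"z":0,"rx":0,"ry":0,"rz":0},{"x":0,"y":0,"z":0,"rx":0,"ry":0,"rz":0}]}}

```text
clock: 23.9
eef_pos: [0.4552, 0.0144, -0.0157]
tool_rot: [3.137, 0.171, 0.004]
force: [-0.7, 1.0, -0.4]
finger_gap: 0.0217
```

Gripped, with a gap of 21.7 mm. Lifting and going to the bin.

{"api": "drive_tool", "payload": {"deltas": [{"x":0,"y":0,"z":-0.025,"rx":0,"ry":0,"rz":0},{"x":0,"y":0,"z":-0.06,"rx":0,"ry":0,"rz":0},{"x":0,"y":0,"z":-0.09,"rx":0,"ry":0,"rz":0},{"x":0,"y":0,"z":-0.1,"rx":0,"ry":0,"rz":0},{"x":0,"y":0,"z":-0.1,"rx":0,"ry":0,"rz":0}]}}

```text
clock: 24.4
eef_pos: [0.456, 0.0148, 0.0854]
tool_rot: [-3.136, -0.171, -0.009]
force: [-0.7, -0.7, 0.0]
finger_gap: 0.0218
```

Run:
```python
from h import *
plan((518,-120,85,10),(581.5,-252,85,10))
```

```text
t 24.4 at [456.   14.8  85.4] yaw 6.3 gap 0.0218 F [-0.7 -0.7  0. ]
 d [0.047  0.1407 0.0006] turn [-0.    -0.006 -0.065]
 d [0.0396 0.141  0.    ] turn [0. 0. 0.]
```

{"api": "drive_tool", "payload": {"deltas": [{"x":0.012,"y":0.035,"z":0,"rx":0,"ry":0,"rz":-0.02},{"x":0.024,"y":0.07,"z":0,"rx":0,"ry":0,"rz":-0.04},{"x":0.036,"y":0.106,"z":0,"rx":0,"ry":0,"rz":-0.06},{"x":0.047,"y":0.141,"z":0,"rx":0,"ry":0,"rz":-0.06},{"x":0.047,"y":0.141,"z":0,"rx":0,"ry":0,"rz":-0.06}]}}

```text
clock: 24.9
eef_pos: [0.5184, -0.1257, 0.0841]
tool_rot: [3.129, 0.255, 0.007]
force: [0.6, 0.7, -1.4]
finger_gap: 0.0216
```

{"api": "drive_tool", "payload": {"deltas": [{"x":0.012,"y":0.04,"z":0,"rx":0,"ry":0,"rz":0},{"x":0.022,"y":0.08,"z":0,"rx":0,"ry":0,"rz":0},{"x":0.032,"y":0.115,"z":0,"rx":0,"ry":0,"rz":0},{"x":0.038,"y":0.138,"z":0,"rx":0,"ry":0,"rz":0},{"x":0.038,"y":0.138,"z":0,"rx":0,"ry":0,"rz":0}]}}

```text
clock: 25.4
eef_pos: [0.5774, -0.2589, 0.0825]
tool_rot: [3.128, 0.248, 0.004]
force: [-0.5, -0.4, -0.9]
finger_gap: 0.0216
```

Run:
```python
from h import *
plan((581.5,-252,85,10),(581.5,-252,5,10))
g=cam('side')
cv2.imwrite('pics/c8.png',cv2.resize(g['frame'][160:310,250:410],None,fx=4,fy=4,interpolation=cv2.INTER_CUBIC))
```

```text
t 25.4 at [ 577.4 -258.9   82.5] yaw 9.1 gap 0.0216 F [-0.5 -0.4 -0.9]
 d [ 0.0051 -0.0061 -0.0025] turn [ 0.004 -0.002 -0.016]
 d [0.   0.   0.08] turn [0. 0. 0.]
```

View pics/c8.png

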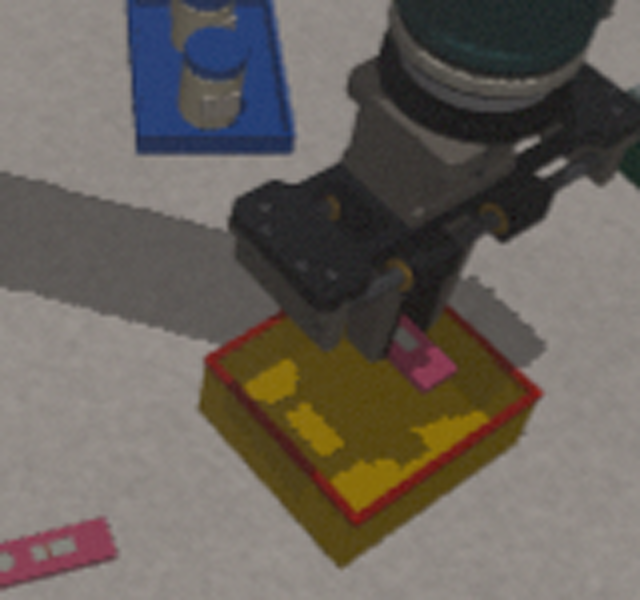

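The cassette is held level over the bin (crop 420,355). I'll lower it inside and release.

{"api": "drive_tool", "payload": {"deltas": [{"x":0.005,"y":-0.006,"z":0.02,"rx":0,"ry":0,"rz":0},{"x":0.005,"y":-0.006,"z":0.045,"rx":0,"ry":0,"rz":0},{"x":0.005,"y":-0.006,"z":0.065,"rx":0,"ry":0,"rz":0},{"x":0.005,"y":-0.006,"z":0.07,"rx":0,"ry":0,"rz":0},{"x":0.005,"y":-0.006,"z":0.07,"rx":0,"ry":0,"rz":0}]}}

```text
clock: 25.95
eef_pos: [0.5799, -0.2478, 0.0111]
tool_rot: [-3.131, -0.253, 0.002]
force: [-0.3, 0.2, 0.3]
finger_gap: 0.0216
```

{"api": "drive_tool", "payload": {"deltas": [{"x":0,"y":0,"z":0,"rx":0,"ry":0,"rz":0},{"x":0,"y":0,"z":0,"rx":0,"ry":0,"rz":0},{"x":0,"y":0,"z":0,"rx":0,"ry":0,"rz":0},{"x":0,"y":0,"z":0,"rx":0,"ry":0,"rz":0},{"x":0,"y":0,"z":0,"rx":0,"ry":0,"rz":0}], "fingers": 0.1}}

```text
clock: 26.45
eef_pos: [0.5802, -0.2479, 0.0115]
tool_rot: [-3.131, -0.253, 0.001]
force: [0.3, 0.2, -0.0]
finger_gap: 0.0416
```

{"api": "drive_tool", "payload": {"deltas": [{"x":0,"y":0,"z":-0.03,"rx":0,"ry":0,"rz":0},{"x":0,"y":0,"z":-0.06,"rx":0,"ry":0,"rz":0},{"x":0,"y":0,"z":-0.09,"rx":0,"ry":0,"rz":0},{"x":0,"y":0,"z":-0.09,"rx":0,"ry":0,"rz":0}]}}

```text
clock: 26.85
eef_pos: [0.583, -0.2494, 0.1061]
tool_rot: [3.128, 0.253, 0.011]
force: [0.5, -0.1, 0.6]
finger_gap: 0.0414
```

Run:
```python
from h import *
plan((490,-252,100,46),(394,-253,100,81.5))
f=cam('side'); m=masks(f)
rect(f,cv2.morphologyEx(m['pink'],cv2.MORPH_CLOSE,np.ones((3,3))),.011,'pink',20)
f=cam('top'); m=masks(f)
rect(f,cv2.morphologyEx(m['pink'],cv2.MORPH_CLOSE,np.ones((3,3))),.011,'pink top',20)
```

```text
t 26.9 at [ 583.  -249.4  106.1] yaw 9.2 gap 0.0414 F [ 0.5 -0.1  0.6]
 d [-0.0923 -0.0124  0.0054] turn [ 0.006 -0.005 -0.642]
 d [-0.0674 -0.0684  0.    ] turn [ 0.    0.   -0.62]
pink px [261. 298.] centre mm 393.0 -256.1 size 69 23 long axis deg -8.6
pink px [346. 271.] centre mm 584.0 -274.9 size 23 18 long axis deg 10.1
pink top px [361. 158.] centre mm 584.6 -268.2 size 22 15 long axis deg -13.3
```

{"api": "drive_tool", "payload": {"deltas": [{"x":-0.02,"y":-0.002,"z":0,"rx":0,"ry":0,"rz":-0.13},{"x":-0.04,"y":-0.005,"z":0,"rx":0,"ry":0,"rz":-0.26},{"x":-0.06,"y":-0.008,"z":0,"rx":0,"ry":0,"rz":-0.39},{"x":-0.08,"y":-0.01,"z":0,"rx":0,"ry":0,"rz":-0.52},{"x":-0.092,"y":-0.012,"z":0,"rx":0,"ry":0,"rz":-0.64}], "fingers": -0.3}}

```text
clock: 27.45
eef_pos: [0.4852, -0.2507, 0.1006]
tool_rot: [-2.888, -1.231, 0.002]
force: [-0.1, 0.3, 1.2]
finger_gap: 0.0596
```

Run:
```python
from h import *
plan((394,-254,100,81.5))
```

```text
t 27.4 at [ 485.2 -250.7  100.6] yaw 46.2 gap 0.0596 F [-0.1  0.3  1.2]
 d [-0.0656 -0.0635  0.0008] turn [-0.002 -0.    -0.617]
```

{"api": "drive_tool", "payload": {"deltas": [{"x":-0.02,"y":-0.02,"z":0,"rx":0,"ry":0,"rz":-0.13},{"x":-0.04,"y":-0.039,"z":0,"rx":0,"ry":0,"rz":-0.26},{"x":-0.055,"y":-0.053,"z":0,"rx":0,"ry":0,"rz":-0.39},{"x":-0.064,"y":-0.062,"z":0,"rx":0,"ry":0,"rz":-0.52},{"x":-0.066,"y":-0.064,"z":0,"rx":0,"ry":0,"rz":-0.61}]}}

```text
clock: 27.95
eef_pos: [0.3906, -0.2535, 0.0996]
tool_rot: [-2.379, -2.043, 0.004]
force: [0.4, 0.1, -0.3]
finger_gap: 0.0599
```

{"api": "drive_tool", "payload": {"deltas": [{"x":0,"y":0,"z":0.02,"rx":0,"ry":0,"rz":0},{"x":0,"y":0,"z":0.045,"rx":0,"ry":0,"rz":0},{"x":0,"y":0,"z":0.07,"rx":0,"ry":0,"rz":0},{"x":0,"y":0,"z":0.085,"rx":0,"ry":0,"rz":0},{"x":0,"y":0,"z":0.085,"rx":0,"ry":0,"rz":0}]}}

```text
clock: 28.45
eef_pos: [0.3876, -0.2518, 0.0119]
tool_rot: [-2.375, -2.039, 0.007]
force: [0.3, 0.5, 0.6]
finger_gap: 0.0595
```

Run:
```python
from h import *
plan((394,-254,-15.5,81.5))
g=cam('side')
cv2.imwrite('pics/c9.png',cv2.resize(g['frame'][220:340,200:340],None,fx=5,fy=5,interpolation=cv2.INTER_CUBIC))
```

```text
t 28.4 at [ 387.6 -251.8   11.9] yaw 81.3 gap 0.0595 F [0.3 0.5 0.6]
 d [-0.0014  0.007   0.0273] turn [-0.012 -0.004 -0.004]
```

View pics/c9.png

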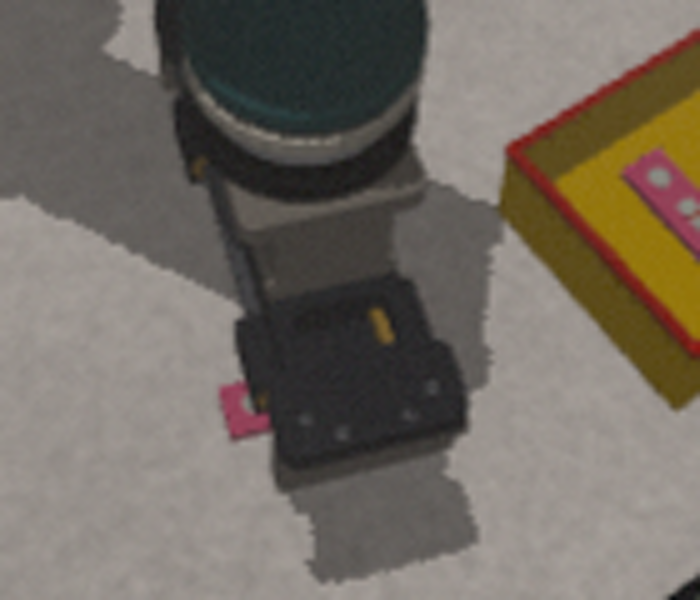

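Cassette 1 lies flat in the bin. Cassette 2 is mostly hidden under the gripper (its end shows at 243,410) and hasn't moved. Descending carefully.

{"api": "drive_tool", "payload": {"deltas": [{"x":-0.001,"y":0.007,"z":0.006,"rx":-0.012,"ry":0,"rz":0},{"x":-0.001,"y":0.007,"z":0.012,"rx":-0.012,"ry":0,"rz":0},{"x":-0.001,"y":0.007,"z":0.018,"rx":-0.012,"ry":0,"rz":0},{"x":-0.001,"y":0.007,"z":0.02,"rx":-0.012,"ry":0,"rz":0}]}}

```text
clock: 28.9
eef_pos: [0.3949, -0.2542, -0.0074]
tool_rot: [-2.383, -2.046, -0.006]
force: [-0.7, -0.2, 0.7]
finger_gap: 0.0599
```

{"api": "drive_tool", "payload": {"deltas": [{"x":0,"y":0,"z":0.0015,"rx":0,"ry":0,"rz":0},{"x":0,"y":0,"z":0.003,"rx":0,"ry":0,"rz":0}]}}

```text
clock: 29.1
eef_pos: [0.395, -0.2542, -0.0104]
tool_rot: [-2.383, -2.046, -0.006]
force: [-0.3, -0.3, -0.4]
finger_gap: 0.0594
```

{"api": "drive_tool", "payload": {"deltas": [{"x":0,"y":0,"z":0.001,"rx":0,"ry":0,"rz":0},{"x":0,"y":0,"z":0.002,"rx":0,"ry":0,"rz":0}]}}

```text
clock: 29.3
eef_pos: [0.395, -0.2542, -0.0124]
tool_rot: [-2.383, -2.046, -0.006]
force: [-0.4, -0.1, 0.1]
finger_gap: 0.0594
```

{"api": "drive_tool", "payload": {"deltas": [{"x":0,"y":0,"z":0.001,"rx":0,"ry":0,"rz":0},{"x":0,"y":0,"z":0.002,"rx":0,"ry":0,"rz":0},{"x":0,"y":0,"z":0.003,"rx":0,"ry":0,"rz":0}]}}

```text
clock: 29.6
eef_pos: [0.395, -0.2542, -0.0154]
tool_rot: [-2.383, -2.046, -0.006]
force: [-0.1, -0.7, 0.5]
finger_gap: 0.0594
```

{"api": "drive_tool", "payload": {"deltas": [{"x":0,"y":0,"z":0,"rx":0,"ry":0,"rz":0},{"x":0,"y":0,"z":0,"rx":0,"ry":0,"rz":0},{"x":0,"y":0,"z":0,"rx":0,"ry":0,"rz":0},{"x":0,"y":0,"z":0,"rx":0,"ry":0,"rz":0},{"x":0,"y":0,"z":0,"rx":0,"ry":0,"rz":0}], "fingers": 1, "squeeze": 15}}

```text
clock: 30.1
eef_pos: [0.3951, -0.2542, -0.0154]
tool_rot: [-2.383, -2.046, -0.007]
force: [-0.1, 0.2, 0.5]
finger_gap: 0.0218
```

{"api": "drive_tool", "payload": {"deltas": [{"x":0,"y":0,"z":0,"rx":0,"ry":0,"rz":0},{"x":0,"y":0,"z":0,"rx":0,"ry":0,"rz":0},{"x":0,"y":0,"z":0,"rx":0,"ry":0,"rz":0}]}}

```text
clock: 30.4
eef_pos: [0.3951, -0.2542, -0.0153]
tool_rot: [-2.383, -2.046, -0.007]
force: [0.6, 0.2, 0.7]
finger_gap: 0.0214
```

Gripped. Lifting and heading for the bin.

{"api": "drive_tool", "payload": {"deltas": [{"x":0,"y":0,"z":-0.025,"rx":0,"ry":0,"rz":0},{"x":0,"y":0,"z":-0.06,"rx":0,"ry":0,"rz":0},{"x":0,"y":0,"z":-0.095,"rx":0,"ry":0,"rz":0},{"x":0,"y":0,"z":-0.11,"rx":0,"ry":0,"rz":0},{"x":0,"y":0,"z":-0.11,"rx":0,"ry":0,"rz":0}]}}

```text
clock: 30.9
eef_pos: [0.3964, -0.2554, 0.0968]
tool_rot: [2.38, 2.044, 0.01]
force: [0.2, -0.3, 1.0]
finger_gap: 0.0215
```

Run:
```python
from h import *
plan((581.5,-252,95,100))
```

```text
t 30.9 at [ 396.4 -255.4   96.8] yaw 81.3 gap 0.0215 F [ 0.2 -0.3  1. ]
 d [0.0314 0.1824 0.0032] turn [ 0.008 -0.001 -0.327]
```

{"api": "drive_tool", "payload": {"deltas": [{"x":0.007,"y":0.042,"z":0,"rx":0,"ry":0,"rz":-0.08},{"x":0.015,"y":0.085,"z":0,"rx":0,"ry":0,"rz":-0.16},{"x":0.022,"y":0.127,"z":0,"rx":0,"ry":0,"rz":-0.24},{"x":0.028,"y":0.16,"z":0,"rx":0,"ry":0,"rz":-0.32},{"x":0.031,"y":0.18,"z":0,"rx":0,"ry":0,"rz":-0.32}]}}

```text
clock: 31.4
eef_pos: [0.5809, -0.2507, 0.096]
tool_rot: [2.021, 2.401, 0.009]
force: [-0.3, 0.7, 0.2]
finger_gap: 0.0216
```

{"api": "drive_tool", "payload": {"deltas": [{"x":0,"y":0,"z":0,"rx":0,"ry":0,"rz":0},{"x":0,"y":0,"z":0,"rx":0,"ry":0,"rz":0}]}}

```text
clock: 31.6
eef_pos: [0.5794, -0.25, 0.0938]
tool_rot: [-2.022, -2.404, -0.007]
force: [0.0, 0.7, -0.1]
finger_gap: 0.0218
```

Run:
```python
from h import *
plan((581.5,-252,20,100))
```

```text
t 31.6 at [ 579.4 -250.    93.8] yaw 99.8 gap 0.0218 F [ 0.   0.7 -0.1]
 d [-0.0025  0.0014  0.0738] turn [ 0.003 -0.003 -0.003]
```

{"api": "drive_tool", "payload": {"deltas": [{"x":-0.002,"y":0.001,"z":0.025,"rx":0,"ry":0,"rz":0},{"x":-0.002,"y":0.001,"z":0.05,"rx":0,"ry":0,"rz":0},{"x":-0.002,"y":0.001,"z":0.07,"rx":0,"ry":0,"rz":0},{"x":-0.002,"y":0.001,"z":0.075,"rx":0,"ry":0,"rz":0},{"x":-0.002,"y":0.001,"z":0.075,"rx":0,"ry":0,"rz":0}]}}

```text
clock: 32.1
eef_pos: [0.5792, -0.2517, 0.018]
tool_rot: [-2.022, -2.401, -0.005]
force: [0.1, -0.6, -0.0]
finger_gap: 0.0217
```

{"api": "drive_tool", "payload": {"deltas": [{"x":0,"y":0,"z":0,"rx":0,"ry":0,"rz":0},{"x":0,"y":0,"z":0,"rx":0,"ry":0,"rz":0},{"x":0,"y":0,"z":0,"rx":0,"ry":0,"rz":0},{"x":0,"y":0,"z":0,"rx":0,"ry":0,"rz":0},{"x":0,"y":0,"z":0,"rx":0,"ry":0,"rz":0}], "fingers": 0.1}}

```text
clock: 32.6
eef_pos: [0.5794, -0.2517, 0.0184]
tool_rot: [-2.022, -2.402, -0.006]
force: [-0.5, -0.6, -0.6]
finger_gap: 0.0415
```

{"api": "drive_tool", "payload": {"deltas": [{"x":0,"y":0,"z":-0.04,"rx":0,"ry":0,"rz":0},{"x":0,"y":0,"z":-0.08,"rx":0,"ry":0,"rz":0},{"x":0,"y":0,"z":-0.12,"rx":0,"ry":0,"rz":0},{"x":0,"y":0,"z":-0.15,"rx":0,"ry":0,"rz":0},{"x":0,"y":0,"z":-0.15,"rx":0,"ry":0,"rz":0}]}}

```text
clock: 33.1
eef_pos: [0.5823, -0.2535, 0.1739]
tool_rot: [2.019, 2.398, 0.011]
force: [-0.2, -0.8, 0.5]
finger_gap: 0.0415
```

{"api": "drive_tool", "payload": {"deltas": [{"x":0,"y":-0.04,"z":0,"rx":0,"ry":0,"rz":0},{"x":0,"y":-0.08,"z":0,"rx":0,"ry":0,"rz":0},{"x":0,"y":-0.12,"z":0,"rx":0,"ry":0,"rz":0},{"x":0,"y":-0.14,"z":0,"rx":0,"ry":0,"rz":0},{"x":0,"y":-0.14,"z":0,"rx":0,"ry":0,"rz":0}]}}

```text
clock: 33.6
eef_pos: [0.4411, -0.2782, 0.172]
tool_rot: [2.025, 2.395, 0.009]
force: [-0.5, -0.1, -0.6]
finger_gap: 0.0415
```

Run:
```python
from h import *
plan()
f=cam('top'); g=cam('side'); m=masks(f)
rect(f,m['green'],.018,'tape',roi=(80,180,140,230))
d=(cv2.cvtColor(f['frame'],cv2.COLOR_BGR2GRAY)<75).astype(np.uint8)*255; rect(f,d,.016,'timer',100,roi=(395,170,445,215))
a=cv2.resize(f['frame'][100:240,80:460],(760,280)); b=cv2.resize(g['frame'][90:390,170:450],(300,320))
o=np.zeros((600,760,3),np.uint8); o[:280]=a; o[280:,:300]=b; o[280:,310:]=cv2.resize(g['frame'][210:310,290:400],(450,320))
cv2.imwrite('pics/e.png',o)
```

```text
t 33.6 at [ 441.1 -278.2  172. ] yaw 99.6 gap 0.0415 F [-0.5 -0.1 -0.6]
tape px [107. 207.] centre mm 473.4 386.2 size 49 48 long axis deg -63.9
timer px [420. 191.] centre mm 491.2 -411.8 size 134 114 long axis deg 88.4
```

View pics/e.png

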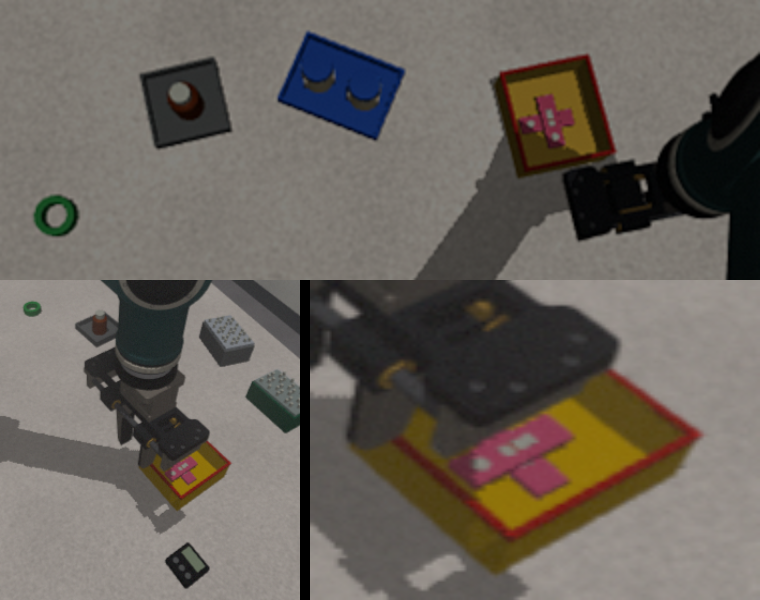

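The final view shows both cassettes crossed flat on the bin floor, both pots upright in the blue tray and the bottle upright in the grey tray. The tape and timer look where they were, and the arm is clear. Handing in.

```bash
python3 -c "
from rig import ticket; print(ticket.close_job())"
```

```text
the job is handed in; nothing more can be done
None
```

I finished the sort and handed the job in at about 34 s on the robot's clock; the hand-in gave no verdict. Both pots stand side by side in the blue tray, the bottle stands in the grey tray, and both cassettes lie crossed flat on the bin floor.

**Last checks:**
- **Final pictures:** Both views show everything upright and in place, with the gripper clear of everything.
- **Tape:** It measured at exactly its starting position.
- **Timer:** The final top-view measurement was spoiled by the arm overlapping it. In the side view it looks to be at about its starting spot, and the arm never worked near it.
- **Pots and bottle:** I judged their final positions in the trays from the tool pose at release and the pictures, not from a separate measurement.

**What disagreed:** The real fingertips sat well above the height the reported tool position implies, by about 26–28 mm from the pictures. Because of that, the bottle was held by its cap, and the pots near their lids. The first try at a cassette closed on nothing. Going lower in small steps fixed it, and nothing was tipped or dropped.

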